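# Hang the keyhole ledge, load it with housings and hang the sign

## Task

Hang the aluminium ledge on the board's pair of screws: pass both keyholes over the screw heads and pull it down until the screws lock at the top of the slots. Then stand every finished black housing that stands on the bench in front of the board, three or four of them, upright on the hung ledge, and only when all of them are on it hang the white sign plate in the same way on the single screw beside it; leave everything at rest and do not disturb the loose dropper bottle, tape roll and tweezers near the work.

Things in the scene. Friction and masses are not known exactly. Their poses are not given: they have to be found in the camera images.
- board: fixed upright plywood board, 400 mm wide, 165 high, 18 thick; origin: middle of the lower edge of its front face; x points into the board (away from the robot), y left along it, z up. Three alike screws stick out of the front face (along -x): neck 7 mm thick and 8 mm long, then a head 16 mm across and 4 mm thick, ending 12 mm from the board
- screw_left (a point): middle of the neck of the left screw of the pair for the ledge, 4 mm in front of the board face, 133 mm above the bench, 140 mm from the right one; axes as the board
- screw_right (a point): the same for the right screw of the pair
- screw_sign (a point): middle of the neck of the single, higher screw near the board's left end, 4 mm in front of the board face, 153 mm above the bench; axes as the board
- ledge: loose aluminium L-shaped ledge, 0.3 kg, standing on its floor: back plate 280 mm wide, 62 high, 5 thick, with a floor 55 mm deep at its foot. Origin: middle of the lower edge of the plate's rear face; x to the rear (to the board once hung), y left, z up. Hung, its underside is about 85 mm above the bench and it may lean forward by up to 0.07 rad
- ledge_floor (a point): middle of the upper face of the ledge's floor, 5 mm above its underside and 28 mm in front of the plate's rear face; axes as the ledge. Usable: 46 mm deep (x -23 to 23 mm), y -137 to 137 mm, less the grip block in the middle (y -12 to 12 mm). In front runs a lip and a round guard rail, its top 24 mm above this point; at both ends a rim 16 mm high; behind, the back plate
- ledge_grip (a point): grip point in the black block in the middle of the ledge: the block is 24 mm wide (y) and 36 mm deep (x), centred on this point in x and y; the point is 28 mm in front of the plate's rear face, 35 mm above the underside and 18 mm below the block's top; axes as the ledge
- ledge_slot_left (a point): where the left screw's neck rests in the ledge's left keyhole once hung, at the slot's top, mid-thickness of the plate (2.5 mm from the rear face), at y = 70 mm, z = 48 mm of the ledge. 18 mm below it is the centre of the entry hole (22 mm wide and high); a slot 10 mm wide joins them, so the ledge sinks 18 mm from entry to lock; axes as the ledge
- ledge_slot_right (a point): the same in the right keyhole, y = -70 mm
- sign: loose blank white plate, 0.1 kg, 56 mm wide, 84 high, 5 thick, standing upright on its lower edge and a black grip block at its foot. Origin: middle of the lower edge of its rear face; x to the rear (to the board once hung), y left, z up. Hung, its lower edge is about 85 mm above the bench
- sign_grip (a point): grip point in the sign's black block: the block is 18 mm wide (y), from 5 to 43 mm in front of the plate's rear face, 37 mm high from the lower edge; the point is 26 mm in front of the rear face and 27 mm above the lower edge; axes as the sign
- sign_slot (a point): where the screw neck rests in the sign's keyhole once hung, at the slot's top on the centre line, mid-thickness of the plate (2.5 mm from the rear face), 68 mm above the lower edge. 18 mm below it is the centre of the entry hole (22 mm wide and high), with a slot 10 mm wide between; axes as the sign
- dropper: brown dropper bottle, 31 mm in diameter, 97 mm high, bystander; origin at the centre of its underside
- tape: roll of tape lying flat, 96 mm in diameter, 25 mm high, bystander; origin at the centre of its underside
- tweezers: steel tweezers, 122 mm long (along their y), bystander; origin at the centre of the underside
- housing_1_mid (a point): finished black moulded housing standing upright, 33 x 34 mm and 52 mm high, 0.12 kg, bottom-heavy (steel insert in its foot), may be absent (None); this point is its centre, 26 mm above its underside; z up along its height. Grasp it across its sides near the top; it may sit at any yaw
- housing_2_mid (a point): finished black moulded housing standing upright, 33 x 34 mm and 52 mm high, 0.12 kg, bottom-heavy (steel insert in its foot), may be absent (None); this point is its centre, 26 mm above its underside; z up along its height. Grasp it across its sides near the top; it may sit at any yaw
- housing_3_mid (a point): finished black moulded housing standing upright, 33 x 34 mm and 52 mm high, 0.12 kg, bottom-heavy (steel insert in its foot), may be absent (None); this point is its centre, 26 mm above its underside; z up along its height. Grasp it across its sides near the top; it may sit at any yaw
- housing_4_mid (a point): finished black moulded housing standing upright, 33 x 34 mm and 52 mm high, 0.12 kg, bottom-heavy (steel insert in its foot), may be absent (None); this point is its centre, 26 mm above its underside; z up along its height. Grasp it across its sides near the top; it may sit at any yaw
Not all that is in view belongs to the job. What is shaped like the part that bears housing_4_mid but orange, purple or turquoise is not meant.

How it is judged:
On the way, in this order (a step that is already met when the one before it is completed fails the run):
1. the ledge hangs locked on its two screws and is let go (distance between ledge_slot_left and screw_left below 0.007 m and distance between ledge_slot_right and screw_right below 0.007 m and angle between ledge's own z axis and vertical below 0.15 rad and contact force between the fingers and ledge below 0.3 N), for 0.3 s.
2. every housing stands upright on the hung ledge and is let go (distance between ledge_slot_left and screw_left below 0.007 m and distance between ledge_slot_right and screw_right below 0.007 m and angle between ledge's own z axis and vertical below 0.15 rad and x of housing_1_mid in the frame of ledge between -0.048 and -0.008 m and y of housing_1_mid in the frame of ledge between -0.14 and 0.13 m and z of housing_1_mid in the frame of ledge between 0.024 and 0.038 m and angle between each of housing_1_mid, housing_2_mid, housing_3_mid, housing_4_mid's own z axis and vertical below 0.2 rad and linear speed of each of housing_1, housing_2, housing_3, housing_4 below 0.03 m/s and x of housing_2_mid in the frame of ledge between -0.048 and -0.008 m and y of housing_2_mid in the frame of ledge between -0.14 and 0.13 m and z of housing_2_mid in the frame of ledge between 0.024 and 0.038 m and x of housing_3_mid in the frame of ledge between -0.048 and -0.008 m and y of housing_3_mid in the frame of ledge between -0.14 and 0.13 m and z of housing_3_mid in the frame of ledge between 0.024 and 0.038 m and x of housing_4_mid in the frame of ledge between -0.048 and -0.008 m and y of housing_4_mid in the frame of ledge between -0.14 and 0.13 m and z of housing_4_mid in the frame of ledge between 0.024 and 0.038 m and contact force between the fingers and housing_1 below 0.3 N and contact force between the fingers and housing_2 below 0.3 N and contact force between the fingers and housing_3 below 0.3 N and contact force between the fingers and housing_4 below 0.3 N), for 0.3 s.
3. the sign hangs locked on the single screw (distance between sign_slot and screw_sign below 0.007 m and angle between sign's own z axis and vertical below 0.2 rad), for 0.2 s.
At the end, for the whole second after the job is handed in: Both ledge slots and the sign slot are home on their screw necks (within 7 mm), ledge within 0.15 and sign within 0.2 rad of upright; every housing present stands upright (0.2 rad) on the ledge floor inside its rims; all released and at rest (all of step 3 and distance between ledge_slot_left and screw_left below 0.007 m and distance between ledge_slot_right and screw_right below 0.007 m and angle between ledge's own z axis and vertical below 0.15 rad and x of housing_1_mid in the frame of ledge between -0.048 and -0.008 m and y of housing_1_mid in the frame of ledge between -0.14 and 0.13 m and z of housing_1_mid in the frame of ledge between 0.024 and 0.038 m and angle between each of housing_1_mid, housing_2_mid, housing_3_mid, housing_4_mid's own z axis and vertical below 0.2 rad and linear speed of each of housing_1, housing_2, housing_3, housing_4 below 0.03 m/s and x of housing_2_mid in the frame of ledge between -0.048 and -0.008 m and y of housing_2_mid in the frame of ledge between -0.14 and 0.13 m and z of housing_2_mid in the frame of ledge between 0.024 and 0.038 m and x of housing_3_mid in the frame of ledge between -0.048 and -0.008 m and y of housing_3_mid in the frame of ledge between -0.14 and 0.13 m and z of housing_3_mid in the frame of ledge between 0.024 and 0.038 m and x of housing_4_mid in the frame of ledge between -0.048 and -0.008 m and y of housing_4_mid in the frame of ledge between -0.14 and 0.13 m and z of housing_4_mid in the frame of ledge between 0.024 and 0.038 m and linear speed of each of ledge, sign below 0.02 m/s); the robot touches nothing.
It fails at once if the dropper is pushed away more than 30 mm or knocked over (distance of dropper from where it was at the start of the episode above 0.03 m or angle between dropper's own z axis and vertical above 0.6 rad).
It fails at once if the tape is pushed away more than 30 mm or knocked over (distance of tape from where it was at the start of the episode above 0.03 m or angle between tape's own z axis and vertical above 0.6 rad).
It fails at once if the tweezers is pushed away more than 30 mm or knocked over (distance of tweezers from where it was at the start of the episode above 0.03 m).
Of housing_1, housing_2, housing_3, housing_4 only 3 to 4 are there at a start; the rules pass over those that are not, and their reading is None.
At some moment in a run one of housing_1, housing_2, housing_3, housing_4 may be knocked a few centimetres aside while the robot is not near it.
It also fails if it takes over 208 s, if anything falls off the work surface, if the arm or the gripper's body presses on something with over 40 N, if the wrist force passes 120 N, or if a joint passes its speed limit or range.

## Robot

A 7-joint arm with a two-finger parallel gripper is mounted at the origin on a cart in front of the work surface, level with it; the furniture and walls round the work are solid. World frame = base frame: x ahead of the robot, y to its left, z up, the work surface at z = 0. Lengths are in m, angles in rad, forces in N, time in s.
With the tool pointing down it reaches from about 0.4 to 0.75 m from the base axis. Payload 19.5 kg.
Tool frame: the origin (TCP) lies midway between the tips of the shut fingers; the grasp point (between the pads) lies r.tcp_to_grasp behind it (r.tcp_to_grasp is the distance from the TCP to the grasp point, in m); z points along the fingers, y is the line along which they close (so a half turn about z gives the same grasp; the last joint's range is limited). The gripper opens to 85 mm and grips with 20 to 120 N. Pads are 22 mm wide; open, the fingers measure 114 mm over their backs; the gripper's body (76 mm by 85 mm) begins 54 mm behind the grasp point. The pads swing forward as they close: fully open they stand 13 mm farther back than shut.
Start: joints at [1.101, 0.707, -0.028, 1.485, 0.022, 0.951, -0.075], TCP at [0.239, -0.523, 0.231] pointing down, gripper open.
Joint ranges: [-2.71, 2.71], [-0.32, 2.16], [-1.57, 1.52], [0, 2.45], [-1.46, 4.6], [0, 2.02], [-2.83, 2.83]. Speed limits (rad/s): [1.89, 1.89, 2.57, 2.57, 3.01, 3.01, 3.01].

## Interface

Orientations are given as a unit quaternion [w, x, y, z].
In Python, from cell import r gives the robot as it stands. The module is installed in compiled form; this text tells all that it offers.
- The arm moves only by the tool servo_tool, never from a script. Its argument "deltas" is a list of rows, each a list of 6 numbers: the shift along the tool's x, y, z in units of 150 mm (1.0 is 150 mm), then the turn, a rotation vector about the tool's x, y, z in units of 180 degrees (1.0 is 180 degrees). In form: [[dx, dy, dz, rx, ry, rz], ...]. A call has 1 to 12 rows; each row is the pose to reach, as a shift and turn from the pose commanded when the call began, along the tool's axes at that moment, turning the shorter way round; what a row does not reach only later rows make up. A row lasts 1/12 s, in which the tool goes at most 41.7 mm and 7.16 degrees, less where a joint would pass 70% of its speed; a pose out of reach is approached as far as the arm can. A call with a number of a shift or a turn outside -1 to 1 is refused whole. A call with a gripper value outside its range is refused whole. "grip" is the closure, from -1 (fully open) to 1 (shut), so that 0 is half open, set as the call begins (left out, the last holds). The fingers move at their own pace and stop on an object; "newtons" is the grip in N (left out, the last holds). Time passes only in rows, so rows that repeat a pose let the fingers close. It gives the time, the measured TCP pose, the force, the opening and the grip force at its end, in the units of the state.
- r.read_state(): the state, without advancing time (a new reading comes with each control period).
- r.snapshot(name): name is "scene" or "side" or "wrist"; returns a dict with "color" (420x560x3 uint8, blue, green, red), "fx", "fy", "cx", "cy" (pixels), "eye" and "attitude" of the camera in the world. Camera axes: x right, y up, looking along -z (the intrinsics and any distortion apply to the point x, -y, -z); pixel columns grow to the right and rows downward; lengths in m; the calibration is good to about 2 mm. A picture is of the moment at which its call begins. There is no depth.
- r.finish_job(): hands the job in; it is judged then, once.
The state is a dict: "clock": time; "joint_positions": joint angles; "qd": joint speeds; "tau": joint torques, N m; "tcp_pos": TCP position; "eef_rot": TCP orientation; "contact_force": force on the tool from outside, world axes, zero at the start; "ft_torque": the same for the moment, N m; "width": finger opening in m; "grip_force": force on a finger pad.
Only numpy, scipy, OpenCV 4.12 (cv2) and the standard library are available. Lean on these libraries where they do the work, as an engineer would, in place of code of your own. Each camera call takes 0.05 s, during which the arm holds its last target. There are 200 camera calls.

## Working session

There is one attempt and no reset: what is moved stays moved. The work goes in short steps, Python scripts to look and compute and a tool call to move; the robot and the scene stay as the last step left them, time stands still between calls to the robot, and variables do not carry over. Pictures are saved under pics/ and viewed, at most 14 in all, crops included, and the job is handed in when it is done.

Besides the shell and the picture viewer there is one more tool, called after "Emit:" as name(argument=value, ...) on one line, values as JSON. servo_tool: Moves the arm, as the interface text tells. Its arguments: {"type":"object","properties":{"deltas":{"type":"array"},"grip":{"type":"number"},"newtons":{"type":"number"}},"required":["deltas"]}

```bash
mkdir -p pics
cat > h.py <<'E'
import numpy as np, cv2
from scipy.spatial.transform import Rotation as R
from cell import r
def q2R(q): return R.from_quat([q[1],q[2],q[3],q[0]])
def snap(n,f):
    s=r.snapshot(n); cv2.imwrite('pics/'+f+'.png',s['color']); np.save('pics/'+f+'.npy',{k:v for k,v in s.items() if k!='color'},allow_pickle=True); return s
def load(f): return np.load('pics/'+f+'.npy',allow_pickle=True).item()
def ray(s,u,v):
    d=np.array([(u-s['cx'])/s['fx'],-(v-s['cy'])/s['fy'],-1.]); return q2R(s['attitude']).apply(d)
def at_z(s,u,v,z):
    d=ray(s,u,v); e=np.array(s['eye']); return e+d*(z-e[2])/d[2]
def proj(s,p):
    c=q2R(s['attitude']).inv().apply(np.array(p)-s['eye']); return s['cx']+s['fx']*c[0]/-c[2], s['cy']-s['fy']*c[1]/-c[2]
def tri(obs):
    A=np.zeros((3,3));b=np.zeros(3)
    for s,u,v in obs:
        d=ray(s,u,v);d/=np.linalg.norm(d);P=np.eye(3)-np.outer(d,d);A+=P;b+=P@s['eye']
    return np.linalg.solve(A,b)
def crop(f,u0,v0,w,h,k,out):
    im=cv2.imread('pics/'+f+'.png')[v0:v0+h,u0:u0+w]; cv2.imwrite('pics/'+out+'.png',cv2.resize(im,None,fx=k,fy=k,interpolation=cv2.INTER_CUBIC))
E
python3 - <<'E'
from h import *
for n in ['scene','side','wrist']:
    s=snap(n,n+'0'); print(n,{k:np.round(np.array(v),4).tolist() for k,v in s.items() if k!='color'})
a,b=cv2.imread('pics/scene0.png'),cv2.imread('pics/side0.png')
print(r.tcp_to_grasp); st=r.read_state(); print({k:np.round(np.array(v),3).tolist() for k,v in st.items()})
E
```

```text
scene {'fx': 445.4391, 'fy': 445.4391, 'cx': 286.0172, 'cy': 201.7119, 'eye': [-0.2879, -0.7427, 0.6942], 'attitude': [0.7818, 0.4595, -0.2248, -0.3565]}
side {'fx': 460.6583, 'fy': 460.6583, 'cx': 275.3998, 'cy': 207.224, 'eye': [0.5385, -1.4501, 0.7915], 'attitude': [0.8482, 0.5295, -0.0039, 0.0115]}
wrist {'fx': 305.6868, 'fy': 305.6868, 'cx': 275.2563, 'cy': 215.8486, 'eye': [0.3059, -0.4916, 0.3727], 'attitude': [0.8319, -0.1233, 0.0802, -0.535]}
0.0187
{'clock': 0.15, 'joint_positions': [1.101, 0.707, -0.028, 1.485, 0.022, 0.951, -0.075], 'qd': [0.0, -0.001, -0.001, 0.0, -0.002, -0.001, -0.001], 'tau': [0.004, -88.328, 1.236, -23.619, 0.017, 0.005, 0.0], 'tcp_pos': [0.238, -0.523, 0.231], 'eef_rot': [-0.0, 0.977, 0.212, -0.0], 'contact_force': [-0.254, -0.435, -0.944], 'ft_torque': [-0.037, -0.017, 0.013], 'grip_force': 0.0, 'width': 0.085}
```

View pics/scene0.png

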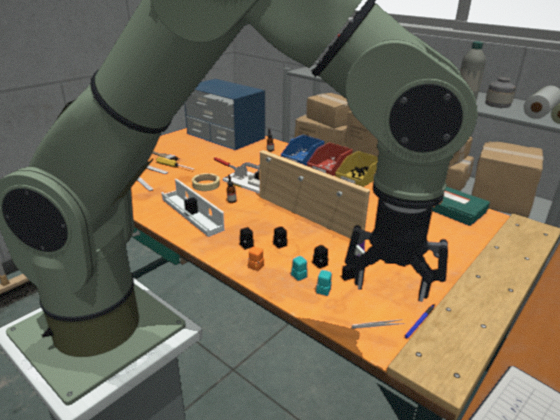

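View pics/side0.png

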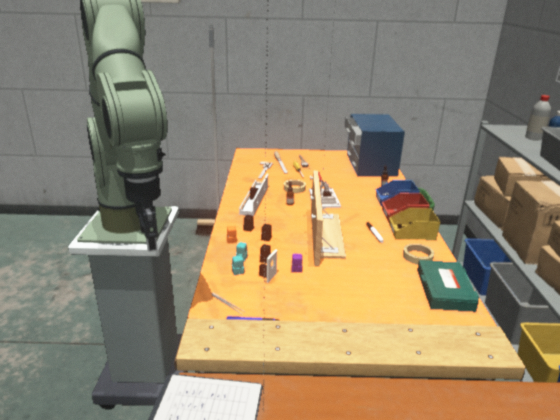

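Run:
```python
from h import *
crop('scene0',120,130,270,205,2.95,'sc')
crop('side0',205,165,150,112,5.3,'sd')
```

```text
(no output)
```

View pics/sc.png

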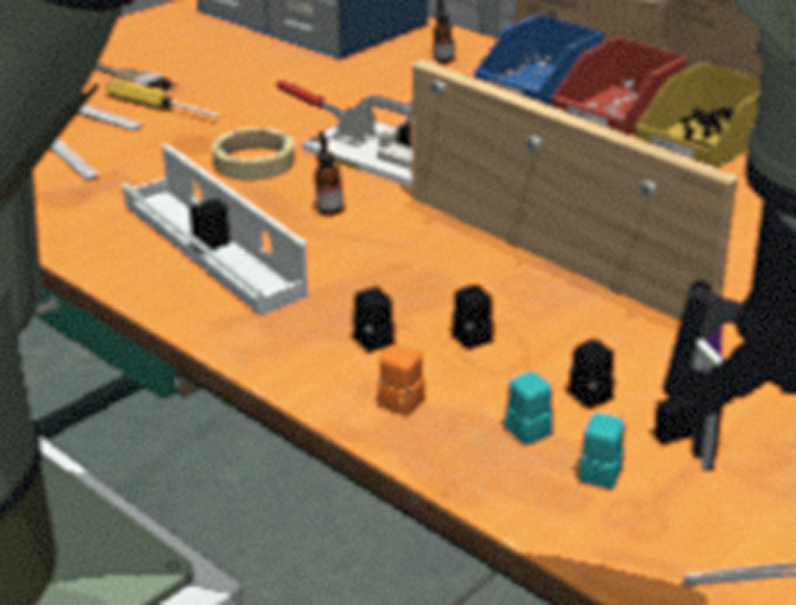

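View pics/sd.png

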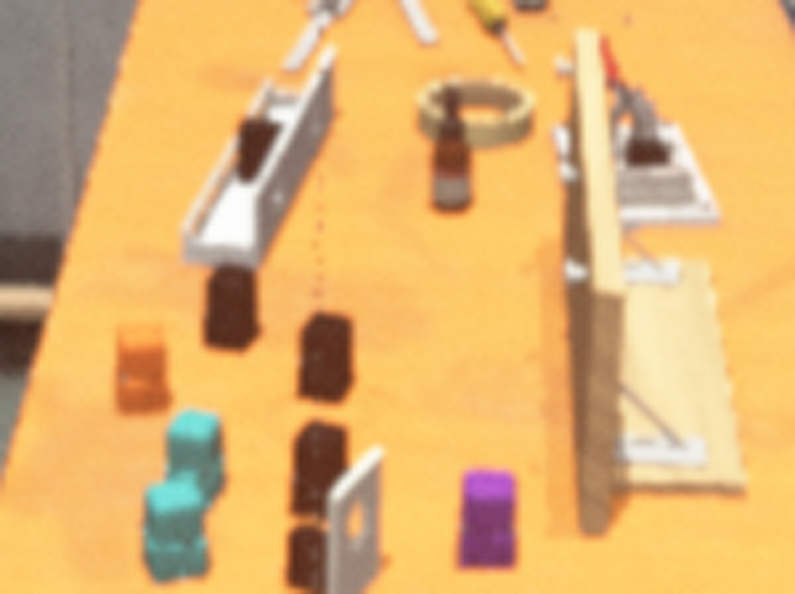

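Run:
```python
from h import *
a,b=load('scene0'),load('side0')
A=lambda u,v:(a,120+u/2.95-.17,130+v/2.95-.17)
B=lambda u,v:(b,205+u/5.3-.4,165+v/5.3-.4)
pr=lambda n,p:print(n,np.round(p,3))
pr('scr sign',tri([A(438,87),B(562,65)]));pr('scr L',tri([A(534,143),B(565,152)]));pr('scr R',tri([A(647,186),B(573,270)]))
pr('board TR front',tri([A(722,180),B(600,292)])) ;pr('board TL front',tri([A(415,65),B(580,32)]))
pr('ledge TL',tri([A(166,147),B(333,50)]));pr('ledge TR',tri([A(303,240),B(262,190)]))
for n,p,q in [('h1',(374,293),(232,268)),('h2',(473,290),(326,316)),('h3',(592,345),(321,426))]: pr(n,tri([A(*p),B(*q)]))
pr('signtop', at_z(*B(380,450),.084)); pr('signtopN', at_z(*B(330,492),.084)); pr('blk',at_z(*B(305,530),.037)); pr('blk if housing',at_z(*B(305,530),.052))
pr('drop',at_z(*A(328,210),0));pr('drop',at_z(*B(452,208),0));pr('tape',at_z(*A(253,158),.012))
pr('orange',at_z(*A(400,355),.052));pr('teal',at_z(*A(530,380),.052));pr('teal',at_z(*A(603,423),.052));pr('purple',at_z(*B(488,480),.052))
pr('tweez',at_z(a,360,325,0));pr('tweez',at_z(a,400,322,0));
```

```text
scr sign [0.655 0.108 0.155]
scr L [ 0.649 -0.025  0.143]
scr R [ 0.648 -0.162  0.135]
board TR front [ 0.658 -0.234  0.16 ]
board TL front [0.67  0.154 0.162]
ledge TL [0.491 0.362 0.06 ]
ledge TR [0.449 0.097 0.061]
h1 [ 0.435 -0.013  0.054]
h2 [ 0.5   -0.077  0.054]
h3 [ 0.501 -0.212  0.054]
signtop [ 0.537 -0.286  0.084]
signtopN [ 0.51  -0.331  0.084]
blk [ 0.496 -0.297  0.037]
blk if housing [ 0.497 -0.319  0.052]
drop [0.583 0.205 0.   ]
drop [0.586 0.203 0.   ]
tape [0.597 0.345 0.012]
orange [ 0.38  -0.099  0.052]
teal [ 0.426 -0.204  0.052]
teal [ 0.42  -0.283  0.052]
purple [ 0.599 -0.263  0.052]
tweez [ 0.38  -0.411  0.   ]
tweez [ 0.447 -0.473  0.   ]
```

View pics/wrist0.png

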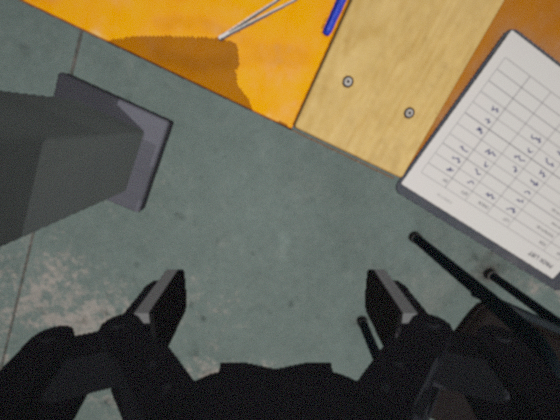

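```bash
cat >> h.py <<'E'
def Rdown(psi,tilt=None): return R.from_matrix(np.array([[np.cos(psi),np.sin(psi),0],[np.sin(psi),-np.cos(psi),0],[0,0,-1.]]))
def T(): 
    st=r.read_state(); return np.array(st['tcp_pos']),q2R(st['eef_rot'])
def delta(p0,R0,p1,R1):
    d=R0.inv().apply(np.array(p1)-p0)/.15; w=(R0.inv()*R1).as_rotvec()/np.pi
    return np.round(np.r_[d,w],3).tolist()
E
python3 - <<'E'
from h import *
w=load('wrist0'); p,Rt=T()
rel=Rt.inv()*q2R(w['attitude']); off=Rt.inv().apply(w['eye']-p)
print('off',off,'look(tool)',rel.apply([0,0,-1]),'right',rel.apply([1,0,0]))
for P,psi in [((.40,0.0,.40),np.pi),((.45,0.0,.40),0)]:
    Rn=Rdown(psi); c=dict(w); c['eye']=np.array(P)+Rn.apply(off); q=(Rn*rel).as_quat(); c['attitude']=[q[3],*q[:3]]
    for n,x in dict(sS=(.65,.108,.153),sL=(.65,-.025,.133),sR=(.65,-.162,.133),lTL=(.491,.362,.06),lTR=(.449,.097,.06),h1=(.435,-.013,.05),h3=(.5,-.212,.05),sign=(.53,-.31,.08)).items(): print(psi,n,np.round(proj(c,x)))
p1=(.40,0,.40)
R1=Rdown(1.7);R2=Rdown(np.pi)
pa=(.30,-.37,.37)
print(delta(p,Rt,pa,R1));
E
```

```text
off [ 0.07435981 -0.00074089 -0.14176199] look(tool) [-2.90888898e-01 -6.84963461e-04  9.56756594e-01] right [-2.68883960e-04  9.99999763e-01  6.34171683e-04]
3.141592653589793 sS [347. 345.]
3.141592653589793 sL [260. 336.]
3.141592653589793 sR [174. 336.]
3.141592653589793 lTL [493. 227.]
3.141592653589793 lTR [336. 202.]
3.141592653589793 h1 [268. 192.]
3.141592653589793 h3 [152. 230.]
3.141592653589793 sign [ 87. 253.]
0 sS [178.   3.]
0 sL [298.  10.]
0 sR [416.  10.]
0 lTL [ 41. 146.]
0 lTR [215. 173.]
0 h1 [284. 180.]
0 h3 [412. 139.]
0 sign [491. 119.]
[0.796, -0.759, -0.926, -0.0, -0.0, -0.405]
```

Run:
```python
from h import *
W=[((.30,-.37,.37),1.7),((.40,-.23,.42),2.6),((.42,-.09,.42),np.pi),((.42,.05,.42),np.pi)]
for a,b in zip(W,W[1:]): print(delta(np.array(a[0]),Rdown(a[1]),b[0],Rdown(b[1])))
```

```text
[0.84, 0.781, -0.333, 0.0, 0.0, -0.286]
[0.367, 0.868, 0.0, 0.0, 0.0, -0.172]
[0.0, 0.933, 0.0, 0.0, 0.0, 0.0]
```

Emit:
servo_tool(deltas=[[0.796, -0.759, -0.926, 0, 0, -0.405], [0.796, -0.759, -0.926, 0, 0, -0.405], [0.796, -0.759, -0.926, 0, 0, -0.405], [0.796, -0.759, -0.926, 0, 0, -0.405], [0.796, -0.759, -0.926, 0, 0, -0.405], [0.796, -0.759, -0.926, 0, 0, -0.405], [0.796, -0.759, -0.926, 0, 0, -0.405], [0.796, -0.759, -0.926, 0, 0, -0.405], [0.796, -0.759, -0.926, 0, 0, -0.405], [0.796, -0.759, -0.926, 0, 0, -0.405], [0.796, -0.759, -0.926, 0, 0, -0.405], [0.796, -0.759, -0.926, 0, 0, -0.405]])

```text
clock: 1.15
tcp_pos: [0.2998, -0.3701, 0.3701]
eef_rot: [-0.0, 0.661, 0.751, 0.0]
contact_force: [0.5, 0.3, -0.3]
width: 0.0852
grip_force: 0.0
```

Emit:
servo_tool(deltas=[[0.84, 0.781, -0.333, 0, 0, -0.286], [0.84, 0.781, -0.333, 0, 0, -0.286], [0.84, 0.781, -0.333, 0, 0, -0.286], [0.84, 0.781, -0.333, 0, 0, -0.286], [0.84, 0.781, -0.333, 0, 0, -0.286], [0.84, 0.781, -0.333, 0, 0, -0.286], [0.84, 0.781, -0.333, 0, 0, -0.286], [0.84, 0.781, -0.333, 0, 0, -0.286], [0.84, 0.781, -0.333, 0, 0, -0.286]])

```text
clock: 1.9
tcp_pos: [0.3998, -0.2301, 0.42]
eef_rot: [-0.0, 0.27, 0.963, 0.0]
contact_force: [0.4, -0.3, -0.5]
width: 0.0853
grip_force: 0.0
```

Emit:
servo_tool(deltas=[[0.367, 0.868, 0, 0, 0, -0.172], [0.367, 0.868, 0, 0, 0, -0.172], [0.367, 0.868, 0, 0, 0, -0.172], [0.367, 0.868, 0, 0, 0, -0.172], [0.367, 0.868, 0, 0, 0, -0.172], [0.367, 0.868, 0, 0, 0, -0.172], [0.367, 0.868, 0, 0, 0, -0.172]])

```text
clock: 2.48
tcp_pos: [0.4199, -0.0906, 0.42]
eef_rot: [-0.0, 0.005, 1.0, -0.0]
contact_force: [-0.3, -0.6, 0.0]
width: 0.0856
grip_force: 0.0
```

Emit:
servo_tool(deltas=[[0, 0.933, 0, 0, 0, 0], [0, 0.933, 0, 0, 0, 0], [0, 0.933, 0, 0, 0, 0], [0, 0.933, 0, 0, 0, 0], [0, 0.933, 0, 0, 0, 0], [0, 0.933, 0, 0, 0, 0]])

```text
clock: 2.98
tcp_pos: [0.4205, 0.0497, 0.4201]
eef_rot: [-0.0, 0.003, 1.0, -0.0]
contact_force: [-0.3, -0.2, -0.1]
width: 0.0857
grip_force: 0.0
```

Run:
```python
from h import *
snap('wrist','w1'); snap('scene','scene1'); print(r.read_state()['joint_positions'])
im=cv2.imread('pics/w1.png'); cv2.imwrite('pics/w1b.png',cv2.resize(im,(800,600),interpolation=cv2.INTER_CUBIC))
```

```text
[ 0.36200043  0.35760674 -0.85551718  1.56927434  0.27491506  1.34110297
  1.0384253 ]
```

View pics/w1b.png

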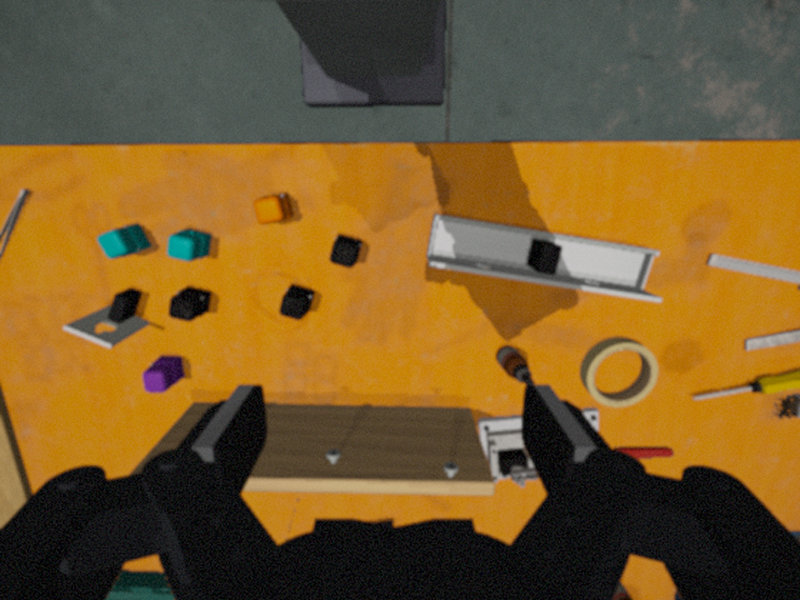

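Emit:
servo_tool(deltas=[[-0.1, 0.62, 0.57, 0, 0, 0.05], [-0.1, 0.62, 0.57, 0, 0, 0.05], [-0.1, 0.62, 0.57, 0, 0, 0.05], [-0.1, 0.62, 0.57, 0, 0, 0.05], [-0.1, 0.62, 0.57, 0, 0, 0.05]])

```text
clock: 3.5
tcp_pos: [0.4354, 0.1432, 0.3331]
eef_rot: [-0.001, 0.08, 0.997, -0.0]
contact_force: [0.5, -0.7, 0.1]
width: 0.0853
grip_force: 0.0
```

Emit:
servo_tool(deltas=[[0, 0.62, 0.57, 0, 0, 0], [0, 0.62, 0.57, 0, 0, 0], [0, 0.62, 0.57, 0, 0, 0], [0, 0.62, 0.57, 0, 0, 0], [0, 0.62, 0.57, 0, 0, 0]])

```text
clock: 3.92
tcp_pos: [0.4508, 0.2341, 0.2486]
eef_rot: [-0.001, 0.08, 0.997, -0.0]
contact_force: [-0.3, -0.6, 0.9]
width: 0.0853
grip_force: 0.0
```

Run:
```python
from h import *
snap('wrist','w2'); print(T()[0])
im=cv2.imread('pics/w2.png'); cv2.imwrite('pics/w2b.png',cv2.resize(im,(800,600),interpolation=cv2.INTER_CUBIC))
```

```text
[0.45112859 0.23328349 0.2495919 ]
```

View pics/w2b.png

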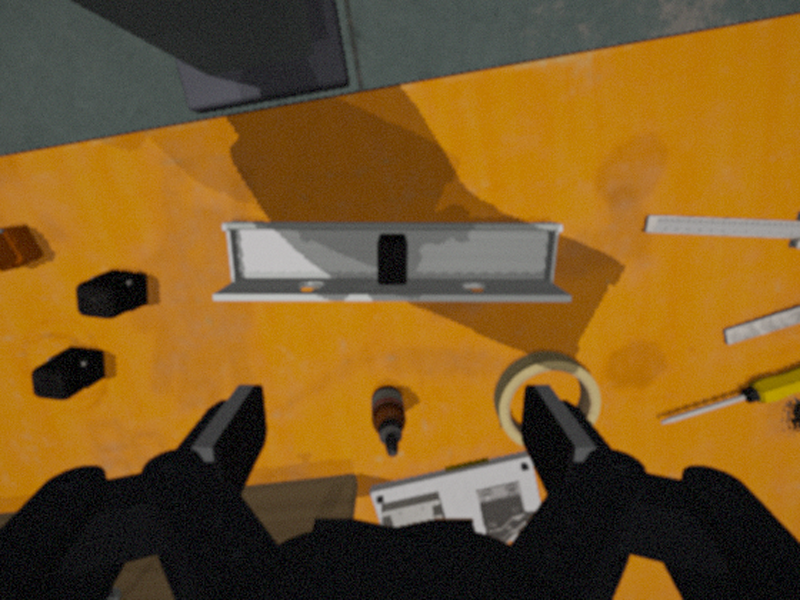

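```bash
cat >> h.py <<'E'
def wcam(P,Rn):
    "wrist camera for a TCP pose"
    c=load('w2'); rel=np.array([0.07435981,-0.00074089,-0.14176199]); w=load('wrist0')
    Rt=Rdown(2*np.arctan2(.212,.977)); 
    return c
E
python3 - <<'E'
from h import *
s=load('w2'); k=.7
p,Rt=T()
x,y=Rt.as_matrix()[:2,0],Rt.as_matrix()[:2,1]
psi=np.arctan2(x[1],x[0]); print('psi',psi)
L=at_z(s,214*k,300*k,.062);Rr=at_z(s,571*k,300*k,.062)
# sides of image left=low y
print(L,Rr,np.linalg.norm(L-Rr),'plate dir yaw',np.arctan2(-(Rr-L)[0],(Rr-L)[1]))
for u,v in [(379,235),(407,235),(378,284),(408,284),(393,259)]: print(u,v,at_z(s,u*k,v*k,.053))
M=(L+Rr)/2; yaw=np.arctan2(-(Rr-L)[0],(Rr-L)[1]); f=np.array([np.cos(yaw),np.sin(yaw),0])
g=M-.028*f; print('grip from plate',g,yaw)
gp=g.copy();gp[2]=.053;print(np.array(proj(s,gp))/k)
E
```

```text
psi 2.979728840568248
[0.44649424 0.0935173  0.062     ] [0.49118206 0.36891172 0.062     ] 0.278996576688428 plate dir yaw -0.16086628138107437
379 235 [0.41846622 0.22891353 0.053     ]
407 235 [0.42191417 0.25015356 0.053     ]
378 284 [0.45647025 0.22156794 0.053     ]
408 284 [0.46028671 0.24508501 0.053     ]
393 259 [0.43858144 0.23654442 0.053     ]
grip from plate [0.44119967 0.23569936 0.062     ] -0.16086628138107437
[392.47096031 262.43990123]
```

Emit:
servo_tool(deltas=[[0.073, 0.006, 0.77, 0, 0, 0], [0.073, 0.006, 0.77, 0, 0, 0], [0.073, 0.006, 0.77, 0, 0, 0], [0.073, 0.006, 0.77, 0, 0, 0], [0.073, 0.006, 0.77, 0, 0, 0]])

```text
clock: 4.38
tcp_pos: [0.4406, 0.2361, 0.1349]
eef_rot: [0.0, 0.081, 0.997, -0.0]
contact_force: [0.6, 0.2, 0.8]
width: 0.0854
grip_force: 0.0
```

Emit:
servo_tool(deltas=[[0, 0, 0.3, 0, 0, 0], [0, 0, 0.55, 0, 0, 0], [0, 0, 0.68, 0, 0, 0], [0, 0, 0.74, 0, 0, 0], [0, 0, 0.76, 0, 0, 0], [0, 0, 0.76, 0, 0, 0]])

```text
clock: 4.88
tcp_pos: [0.4411, 0.2375, 0.0214]
eef_rot: [0.001, 0.08, 0.997, 0.001]
contact_force: [-0.1, 0.1, 0.3]
width: 0.0853
grip_force: 0.0
```

Emit:
servo_tool(deltas=[[0, 0, 0, 0, 0, 0], [0, 0, 0, 0, 0, 0], [0, 0, 0, 0, 0, 0], [0, 0, 0, 0, 0, 0], [0, 0, 0, 0, 0, 0], [0, 0, 0, 0, 0, 0], [0, 0, 0, 0, 0, 0], [0, 0, 0, 0, 0, 0], [0, 0, 0, 0, 0, 0], [0, 0, 0, 0, 0, 0], [0, 0, 0, 0, 0, 0], [0, 0, 0, 0, 0, 0]], grip=1, newtons=80)

```text
clock: 5.88
tcp_pos: [0.4399, 0.2372, 0.0202]
eef_rot: [0.0, 0.08, 0.997, -0.0]
contact_force: [-1.7, -3.4, 13.2]
width: 0.0229
grip_force: 80.2
```

Emit:
servo_tool(deltas=[[0, 0, -0.1, 0, 0, 0], [0, 0, -0.25, 0, 0, 0], [0, 0, -0.5, 0, 0, 0], [0, 0, -0.75, 0, 0, 0], [0, 0, -1, 0, 0, 0], [0, 0, -1, 0, 0, 0], [0, 0, -1, 0, 0, 0]])

```text
clock: 6.47
tcp_pos: [0.4403, 0.2373, 0.1709]
eef_rot: [0.001, 0.08, 0.997, 0.001]
contact_force: [-0.7, -0.7, -4.4]
width: 0.023
grip_force: 79.2
```

Emit:
servo_tool(deltas=[[0, 0, -0.25, 0, 0, 0], [0, 0, -0.5, 0, 0, 0], [0, 0, -0.75, 0, 0, 0], [0, 0, -0.9, 0, 0, 0], [0, 0, -0.9, 0, 0, 0], [0, 0, -0.9, 0, 0, 0]])

```text
clock: 6.97
tcp_pos: [0.4398, 0.237, 0.3038]
eef_rot: [-0.0, 0.08, 0.997, -0.0]
contact_force: [-0.4, -0.3, -3.3]
width: 0.0228
grip_force: 80.3
```

Run:
```python
from h import *
s=load('w1');k=.7
for u,v,z in [(334,456,.133),(452,468,.153)]: print(at_z(s,u*k,v*k,z))
snap('scene','scene2');snap('side','side2'); 
a=cv2.imread('pics/scene2.png')[135:245,250:385];b=cv2.imread('pics/side2.png')[165:265,295:345]
f=lambda i,k:cv2.resize(i,None,fx=k,fy=k,interpolation=cv2.INTER_CUBIC)
A=f(a,4);B=f(b,4.4);o=np.zeros((600,800,3),np.uint8);o[:440,:540]=A;o[:440,560:780]=B;cv2.imwrite('pics/c2.png',o); print(T()[0])
```

```text
[ 0.65255589 -0.01874517  0.133     ]
[0.65455385 0.11370094 0.153     ]
[0.43948423 0.23680873 0.30285395]
```

View pics/c2.png

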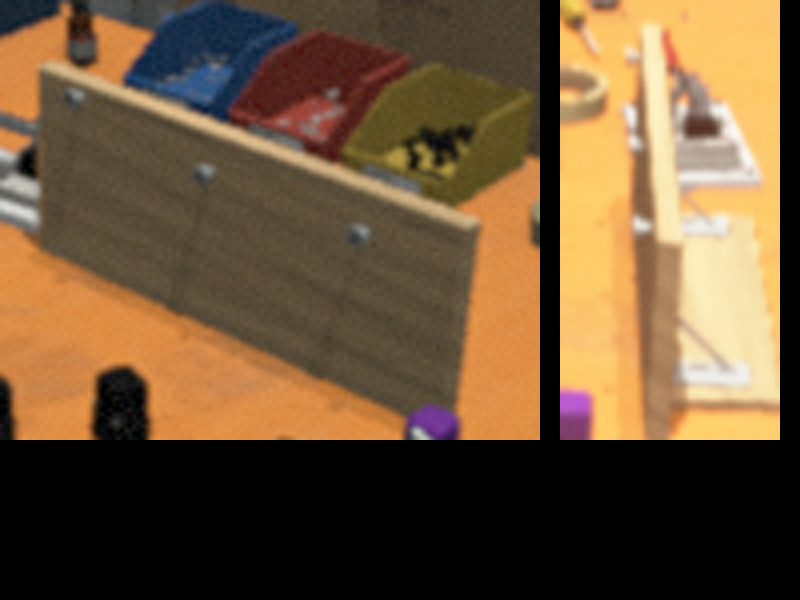

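Run:
```python
from h import *
a,b=load('scene2'),load('side2')
A=lambda u,v:(a,250+u/4-.375,135+v/4-.375)
B=lambda u,v:(b,295+(u-560)/4.4-.4,165+v/4.4-.4)
P=[]
for n,u,v,z in [('S',73,97,.153),('L',204,172,.133),('R',357,235,.133)]:
    p=at_z(*A(u,v),z); P.append(p); q=proj(b,p); print(n,np.round(p,4),'side crop px',(q[0]+.4-295)*4.4+560,(q[1]+.4-165)*4.4)
print(np.linalg.norm(P[1]-P[2]))
for n,u,v,z in [('S',630,54,.153),('L',635,142,.133),('L?',629,115,.133),('R',641,226,.133)]: print('side',n,np.round(at_z(*B(u,v),z),4))
for n,u,v,z in [('TL',42,66,.165),('TR',474,228,.165),('BR',455,420,0),('BL',40,245,0)]: print(n,np.round(at_z(*A(u,v),z),4))
```

```text
S [0.6574 0.1115 0.153 ] side crop px 633.0393577310314 56.14104573930294
L [ 0.6545 -0.0212  0.133 ] side crop px 637.2030628858306 145.0947728701787
R [ 0.6474 -0.1615  0.133 ] side crop px 638.3547788001508 227.4867534441788
0.140507897773227
side S [0.6552 0.1161 0.153 ]
side L [ 0.6531 -0.0156  0.133 ]
side L? [0.6511 0.036  0.133 ]
side R [ 0.6494 -0.1591  0.133 ]
TL [0.6657 0.1519 0.165 ]
TR [ 0.655  -0.2458  0.165 ]
BR [ 0.6777 -0.2379  0.    ]
BL [0.6727 0.1616 0.    ]
```

Emit:
servo_tool(deltas=[[-0.07, -0.1, 0, 0, 0, -0.005], [-0.2, -0.3, 0, 0, 0, -0.015], [-0.34, -0.52, 0, 0, 0, -0.03], [-0.47, -0.73, 0, 0, 0, -0.043], [-0.542, -0.837, 0, 0, 0, -0.043], [-0.542, -0.837, 0, 0, 0, -0.043]])

```text
clock: 7.57
tcp_pos: [0.5013, 0.0957, 0.3024]
eef_rot: [-0.001, 0.015, 1.0, -0.001]
contact_force: [-0.0, -0.3, -2.5]
width: 0.0229
grip_force: 80.0
```

Emit:
servo_tool(deltas=[[-0.05, -0.1, 0.04, 0, 0, 0], [-0.15, -0.3, 0.12, 0, 0, 0], [-0.25, -0.52, 0.22, 0, 0, 0], [-0.36, -0.73, 0.3, 0, 0, 0], [-0.424, -0.855, 0.353, 0, 0, 0], [-0.424, -0.855, 0.353, 0, 0, 0]])

```text
clock: 8.07
tcp_pos: [0.5606, -0.034, 0.2476]
eef_rot: [-0.003, 0.015, 1.0, -0.001]
contact_force: [-0.9, -0.3, -3.2]
width: 0.0224
grip_force: 79.8
```

Emit:
servo_tool(deltas=[[-0.05, -0.06, 0.12, 0, 0, 0], [-0.12, -0.16, 0.33, 0, 0, 0], [-0.19, -0.26, 0.53, 0, 0, 0], [-0.26, -0.34, 0.72, 0, 0, 0], [-0.297, -0.379, 0.81, 0, 0, 0], [-0.297, -0.379, 0.833, 0, 0, 0], [-0.297, -0.379, 0.833, 0, 0, 0], [-0.297, -0.379, 0.833, 0, 0, 0]])

```text
clock: 8.73
tcp_pos: [0.6034, -0.086, 0.1272]
eef_rot: [-0.0, 0.012, 1.0, 0.0]
contact_force: [0.4, -0.2, -2.2]
width: 0.0229
grip_force: 79.9
```

Run:
```python
from h import *
snap('scene','scene3');snap('side','side3'); p,Rt=T(); print(p,Rt.as_matrix()[:,0],Rt.as_matrix()[:,2])
a=cv2.imread('pics/scene3.png')[135:255,250:385];b=cv2.imread('pics/side3.png')[165:275,275:345]
f=lambda i,k:cv2.resize(i,None,fx=k,fy=k,interpolation=cv2.INTER_CUBIC)
A=f(a,4);B=f(b,3.5);o=np.zeros((490,800,3),np.uint8);o[:480,:540]=A;o[:385,550:795]=B;cv2.imwrite('pics/c3.png',o)
```

```text
[ 0.6037197  -0.08644221  0.12785469] [-0.99971799  0.02371786 -0.00118543] [ 1.19026063e-03  1.89605522e-04 -9.99999274e-01]
```

View pics/c3.png

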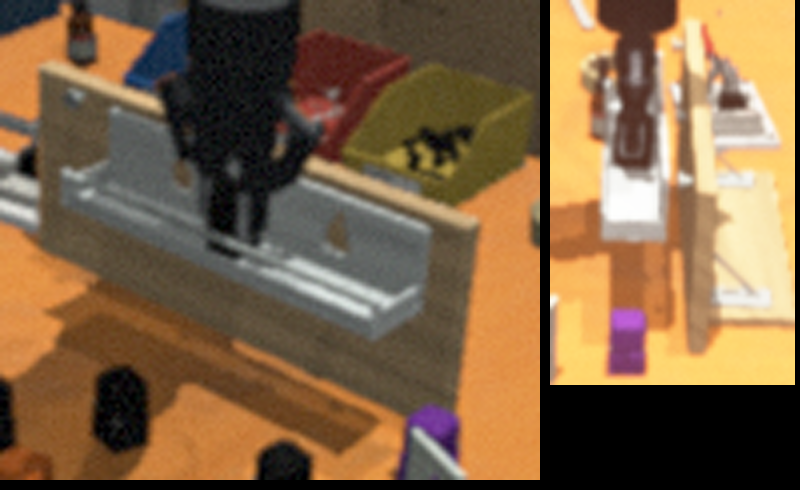

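Run:
```python
from h import *
a=load('scene3'); b=load('side3')
st=[T() for _ in range(3)]; print(np.round([s[0] for s in st],4))
p=np.array([.6035,-.0870,.1275]); be=-.0255; Rl=R.from_euler('z',be)
def L(x,y,z): return p+Rl.apply(np.array([x+.028,y,z-.0202]))
cp=lambda q:((q[0]+.375-250)*4,(q[1]+.375-135)*4)
cs=lambda q:((q[0]+.35-275)*3.5+550,(q[1]+.35-165)*3.5)
for n,x in dict(TLf=(-.005,.14,.062),TRf=(-.005,-.14,.062),holeR=(-.005,-.07,.030),slotRtop=(-.005,-.07,.053),holeRbot=(-.005,-.07,.019),blkTop=(-.028,0,.053),botFR=(-.055,-.14,0),botFL=(-.055,.14,0),botRR=(0,-.14,0)).items(): print(n,np.round(cp(proj(a,L(*x))),1),np.round(cs(proj(b,L(*x))),1))
```

```text
[[ 0.6037 -0.0864  0.1279]
 [ 0.6037 -0.0864  0.1279]
 [ 0.6037 -0.0864  0.1279]]
TLf [107.5 108.8] [654.8  51.2]
TRf [424.6 229.9] [660.1 177.6]
holeR [333.8 238.8] [656.9 173.9]
slotRtop [336.3 208.6] [658.1 150.9]
holeRbot [332.6 253.1] [656.3 184.8]
blkTop [234.2 187.4] [632. 117.]
botFR [371.9 340.5] [599.  239.1]
botFL [ 60.4 205.5] [603.1 105.6]
botRR [419.7 310.1] [662.4 241.4]
```

Run:
```python
from h import *
a=cv2.imread('pics/scene3.png'); 
A=cv2.resize(a[180:205,320:350],None,fx=13,fy=13,interpolation=cv2.INTER_CUBIC)   # right hole
B=cv2.resize(a[165:190,280:310],None,fx=13,fy=13,interpolation=cv2.INTER_CUBIC)   # left hole
cv2.imwrite('pics/c4.png',np.hstack([A,np.zeros((A.shape[0],10,3),np.uint8),B]))
```

```text
(no output)
```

View pics/c4.png

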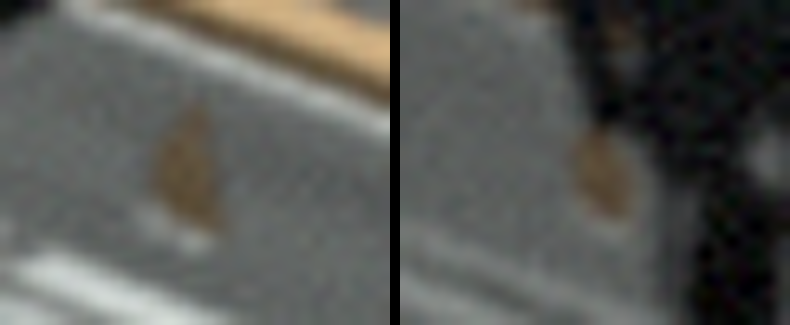

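Emit:
servo_tool(deltas=[[0, 0, 0.03, 0, 0, 0], [0, 0, 0.03, 0, 0, 0], [-0.04, 0, 0.03, 0, 0, 0], [-0.08, 0, 0.03, 0, 0, 0], [-0.11, 0, 0.03, 0, 0, 0], [-0.13, 0, 0.03, 0, 0, 0], [-0.15, 0, 0.03, 0, 0, 0], [-0.16, 0, 0.03, 0, 0, 0], [-0.16, 0, 0.03, 0, 0, 0]])

```text
clock: 9.58
tcp_pos: [0.6276, -0.0878, 0.1221]
eef_rot: [-0.0, 0.012, 1.0, 0.0]
contact_force: [0.1, 0.8, -2.5]
width: 0.023
grip_force: 80.0
```

Emit:
servo_tool(deltas=[[-0.01, 0, 0, 0, 0, 0], [-0.02, 0, 0, 0, 0, 0], [-0.03, 0, 0, 0, 0, 0], [-0.04, 0, 0, 0, 0, 0], [-0.04, 0, 0, 0, 0, 0]])

```text
clock: 10.0
tcp_pos: [0.6281, -0.0879, 0.122]
eef_rot: [-0.007, 0.012, 1.0, -0.001]
contact_force: [-52.4, 1.5, 26.2]
width: 0.0233
grip_force: 84.3
```

Emit:
servo_tool(deltas=[[-0.008, 0, 0, 0, 0, 0], [-0.015, 0, 0, 0, 0, 0], [-0.015, 0, 0, 0, 0, 0]])

```text
clock: 10.25
tcp_pos: [0.6283, -0.0879, 0.1219]
eef_rot: [-0.009, 0.012, 1.0, -0.001]
contact_force: [-71.8, 3.5, 36.4]
width: 0.0229
grip_force: 85.8
```

Emit:
servo_tool(deltas=[[0.03, 0, 0, 0, 0, 0], [0.053, 0, 0, 0, 0, 0], [0.053, 0, 0, 0, 0, 0], [0.053, 0, 0, 0, 0, 0]])

```text
clock: 10.58
tcp_pos: [0.6279, -0.0879, 0.1223]
eef_rot: [-0.0, 0.012, 1.0, 0.0]
contact_force: [-3.1, -0.2, -0.5]
width: 0.023
grip_force: 80.6
```

Run:
```python
from h import *
snap('scene','scene4');snap('side','side4'); p,Rt=T(); print(p,Rt.as_matrix()[:,0],Rt.as_matrix()[:,2],r.read_state()['contact_force'])
a=cv2.imread('pics/scene4.png');b=cv2.imread('pics/side4.png')
f=lambda i,k:cv2.resize(i,None,fx=k,fy=k,interpolation=cv2.INTER_CUBIC)
A=f(a[175:210,325:360],11);B=f(a[155:190,285:320],11);C=f(b[165:235,295:345],7)
o=np.zeros((500,800,3),np.uint8);o[:385,:385]=A;o[:385,400:785]=B;cv2.imwrite('pics/c5.png',o)
cv2.imwrite('pics/c6.png',C)
```

```text
[ 0.62789832 -0.08788362  0.1222118 ] [-9.99689609e-01  2.49102044e-02  4.08222794e-04] [-4.05911985e-04  9.78219296e-05 -9.99999913e-01] [-3.32841964  0.46518842 -0.28235171]
```

View pics/c5.png

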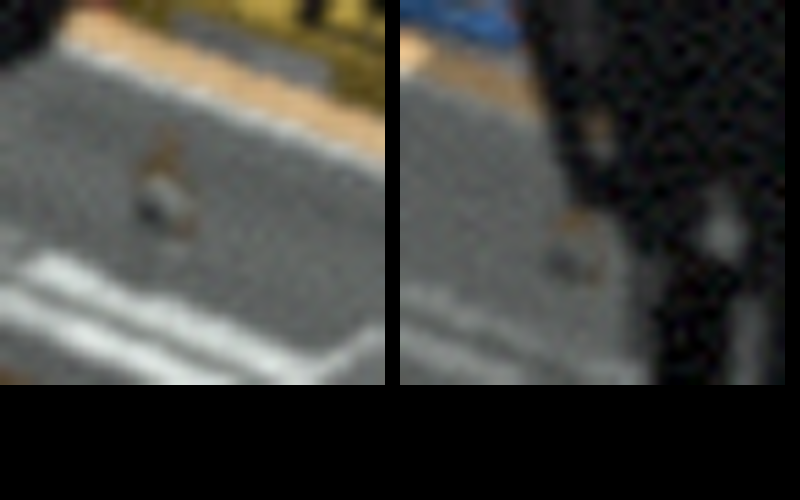

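Emit:
servo_tool(deltas=[[0, 0, 0.015, 0, 0, 0], [0, 0, 0.03, 0, 0, 0], [0, 0, 0.045, 0, 0, 0], [0, 0, 0.06, 0, 0, 0], [0, 0, 0.075, 0, 0, 0], [0, 0, 0.08, 0, 0, 0], [0, 0, 0.08, 0, 0, 0]])

```text
clock: 11.27
tcp_pos: [0.6279, -0.0885, 0.1099]
eef_rot: [-0.0, 0.013, 1.0, -0.0]
contact_force: [-1.8, -4.4, -3.9]
width: 0.023
grip_force: 80.3
```

Emit:
servo_tool(deltas=[[0, 0, 0.015, 0, 0, 0], [0, 0, 0.03, 0, 0, 0], [0, 0, 0.045, 0, 0, 0], [0, 0, 0.045, 0, 0, 0]])

```text
clock: 11.6
tcp_pos: [0.628, -0.0884, 0.1043]
eef_rot: [0.0, 0.013, 1.0, -0.0]
contact_force: [-7.1, -4.8, 13.4]
width: 0.0228
grip_force: 82.6
```

Emit:
servo_tool(deltas=[[0, 0, -0.005, 0, 0, 0], [0, 0, -0.005, 0, 0, 0], [0, 0, -0.005, 0, 0, 0], [0, 0, -0.005, 0, 0, 0], [0, 0, -0.005, 0, 0, 0], [0, 0, -0.005, 0, 0, 0], [0, 0, -0.005, 0, 0, 0], [0, 0, -0.005, 0, 0, 0]], grip=-1)

```text
clock: 12.27
tcp_pos: [0.6279, -0.0878, 0.1042]
eef_rot: [0.0, 0.012, 1.0, 0.0]
contact_force: [0.4, -0.3, -0.5]
width: 0.0853
grip_force: 0.0
```

Emit:
servo_tool(deltas=[[0, 0, -0.1, 0, 0, 0], [0, 0, -0.3, 0, 0, 0], [0, 0, -0.55, 0, 0, 0], [0, 0, -0.8, 0, 0, 0], [0.2, 0, -1, 0, 0, 0], [0.45, 0, -1, 0, 0, 0], [0.7, 0, -1, 0, 0, 0], [0.9, 0, -1, 0, 0, 0], [0.9, 0, -1, 0, 0, 0]])

```text
clock: 13.02
tcp_pos: [0.4883, -0.085, 0.2548]
eef_rot: [-0.001, 0.012, 1.0, -0.001]
contact_force: [0.6, 1.1, 0.4]
width: 0.0856
grip_force: 0.0
```

Run:
```python
from h import *
snap('wrist','w5');snap('scene','scene5');snap('side','side5'); p,Rt=T(); print(p,Rt.as_matrix()[:,0])
a=cv2.imread('pics/w5.png');b=cv2.imread('pics/scene5.png')
f=lambda i,k:cv2.resize(i,None,fx=k,fy=k,interpolation=cv2.INTER_CUBIC)
o=np.zeros((600,800,3),np.uint8);A=f(a[60:330,20:420],2)[:600];o[:540,:800]=A;cv2.imwrite('pics/c7.png',o[:540])
B=f(b[150:250,250:385],3);o2=B;cv2.imwrite('pics/c8.png',B)
```

```text
[ 0.49346684 -0.08473765  0.25455351] [-9.99687684e-01  2.49741342e-02 -9.09108411e-04]
```

View pics/c7.png

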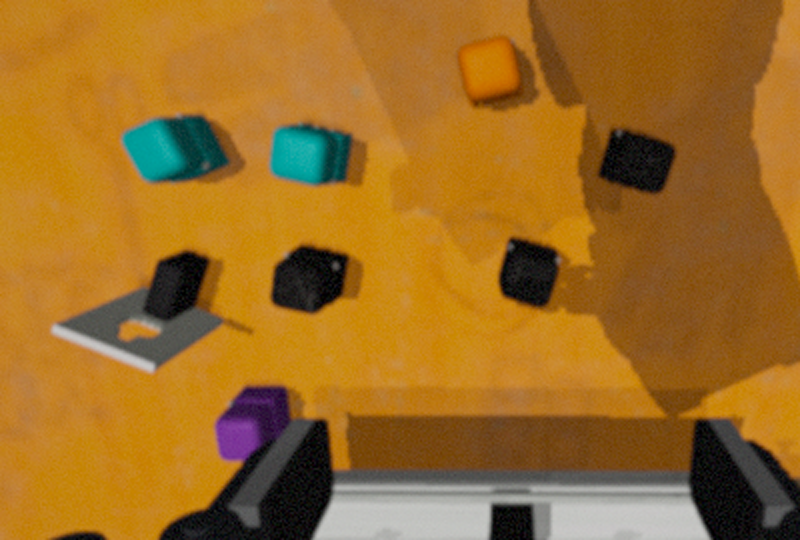

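```bash
cat > fit.py <<'E'
from h import *
from scipy.optimize import minimize
def hull(s,x,y,yaw,z0=0,h=.052,a=.033,b=.034):
    P=[]
    for i in (-1,1):
        for j in (-1,1):
            for z in (z0,z0+h):
                o=R.from_euler('z',yaw).apply([i*a/2,j*b/2,0]); P.append(proj(s,[x+o[0],y+o[1],z]))
    return cv2.convexHull(np.array(P,np.float32))
def fit(f,x,y,z0=0,thr=60,K=4,show=None):
    s=load(f); im=cv2.imread(f'pics/{f}.png'); c=np.array(proj(s,[x,y,z0+.026]))
    u0,v0=(c-45).astype(int); u0,v0=max(u0,0),max(v0,0); sub=im[v0:v0+90,u0:u0+90]
    g=cv2.resize(sub.max(2),None,fx=K,fy=K,interpolation=cv2.INTER_CUBIC); m=(g<thr).astype(np.uint8)
    n,lab,st,cen=cv2.connectedComponentsWithStats(m); cc=(c-[u0,v0])*K
    ok=[i for i in range(1,n) if st[i,4]>500]; i=min(ok,key=lambda i:np.linalg.norm(cen[i]-cc)); m=(lab==i).astype(np.uint8)
    def cost(p):
        t=np.zeros_like(m); h=(hull(s,*p,z0=z0)-[u0,v0]+.5)*K-.5
        cv2.fillConvexPoly(t,np.round(h*16).astype(np.int32),1,shift=4); return 1-(t&m).sum()/(t|m).sum()
    best=min((minimize(cost,[x,y,w],method='Nelder-Mead',options=dict(initial_simplex=[[x,y,w],[x+.008,y,w],[x,y+.008,w],[x,y,w+.3]])) for w in np.arange(0,1.57,.26)),key=lambda o:o.fun)
    if show:
        h=(hull(s,*best.x,z0=z0)-[u0,v0]+.5)*K-.5; v=cv2.convertScaleAbs(cv2.resize(sub,None,fx=K,fy=K),alpha=2.5); cv2.polylines(v,[np.round(h).astype(np.int32)],True,(0,255,0),1); cv2.imwrite(show,v)
    return best.x,best.fun
E
python3 - <<'E'
from fit import *
for i,(x,y) in enumerate([(.435,-.013),(.5,-.077),(.501,-.212)]):
    p,c=fit('w5',x,y,show=f'pics/f{i}.png'); print(np.round(p,4),round(c,3), 'mod90',round((np.degrees(p[2])+45)%90-45,1))
o=np.hstack([cv2.imread(f'pics/f{i}.png')[60:300,60:320] for i in range(3)])
b=cv2.imread('pics/c8.png'); H=np.zeros((o.shape[0]+b.shape[0],max(o.shape[1],b.shape[1]),3),np.uint8);H[:o.shape[0],:o.shape[1]]=o;H[o.shape[0]:,:b.shape[1]]=b;cv2.imwrite('pics/c9.png',H);print(H.shape)
E
```

```text
[ 0.4358 -0.0125 -0.5216] 0.291 mod90 -29.9
[ 0.4971 -0.075   1.4572] 0.317 mod90 -6.5
[ 0.5    -0.2096  2.1167] 0.285 mod90 31.3
(540, 780, 3)
```

View pics/c9.png

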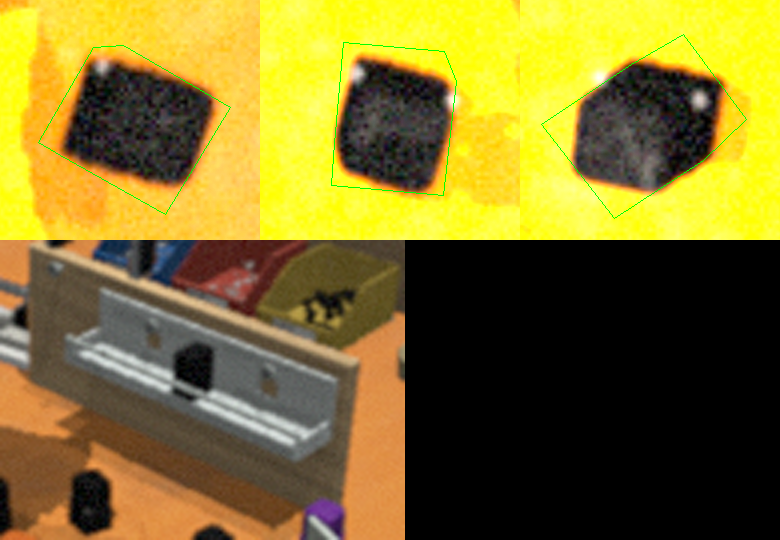

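```bash
sed -i 's/g=cv2.resize(sub.max(2)/g=cv2.resize(cv2.medianBlur(sub[:,:,2],3)/; s/m=(lab==i).astype(np.uint8)$/m=cv2.morphologyEx((lab==i).astype(np.uint8),cv2.MORPH_CLOSE,np.ones((15,15),np.uint8)); print("area",m.sum(),cv2.minAreaRect(np.argwhere(m)[:,::-1].astype(np.float32)))/' fit.py
python3 - <<'E'
from fit import *
for i,(x,y) in enumerate([(.435,-.013),(.5,-.077),(.501,-.212)]):
  for thr in (90,110):
    p,c=fit('w5',x,y,thr=thr,show=f'pics/f{i}.png'); print(thr,np.round(p,4),round(c,3), 'mod90',round((np.degrees(p[2])+45)%90-45,1))
s=load('w5');h=hull(s,.435,-.013,0);print(cv2.contourArea(h)*16)
E
```

```text
area 14541 ((198.32432556152344, 183.44595336914062), (138.36741638183594, 114.61997985839844), 17.102725982666016)
90 [ 0.4359 -0.0128 -0.3042] 0.219 mod90 -17.4
area 15762 ((197.25001525878906, 184.25), (142.93495178222656, 121.74769592285156), 18.434947967529297)
110 [ 0.4357 -0.0121 -0.3469] 0.155 mod90 -19.9
area 12178 ((193.738525390625, 185.87158203125), (110.34159088134766, 120.97346496582031), 16.699243545532227)
90 [ 0.4975 -0.0748  1.4605] 0.26 mod90 -6.3
area 12791 ((194.01377868652344, 185.95413208007812), (113.40663146972656, 124.03850555419922), 16.699243545532227)
110 [ 0.4987 -0.075   1.457 ] 0.228 mod90 -6.5
area 15214 ((186.40542602539062, 186.06756591796875), (140.23233032226562, 128.5600128173828), 9.462321281433105)
90 [ 0.5004 -0.2094  2.1636] 0.246 mod90 34.0
area 15809 ((186.9428253173828, 186.29537963867188), (143.1498260498047, 130.51336669921875), 10.954063415527344)
110 [ 0.4996 -0.2092  2.0549] 0.234 mod90 27.7
18458.259904757142
```

```bash
sed -i 's/hull(s,\*p,z0=z0)/hull(s,*p[:3],z0=z0,a=p[3],b=p[3],h=p[4])/; s/hull(s,\*best.x,z0=z0)/hull(s,*best.x[:3],z0=z0,a=best.x[3],b=best.x[3],h=best.x[4])/; s/\[x,y,w\],method/[x,y,w,.03,.05],method/; s/initial_simplex=.*\]\]/maxiter=600,initial_simplex=[[x,y,w,.03,.05],[x+.008,y,w,.03,.05],[x,y+.008,w,.03,.05],[x,y,w+.3,.03,.05],[x,y,w,.033,.05],[x,y,w,.03,.04]]/' fit.py
python3 - <<'E'
from fit import *
for i,(x,y) in enumerate([(.435,-.013),(.5,-.077),(.501,-.212)]):
  for thr in (110,):
    p,c=fit('w5',x,y,thr=thr,show=f'pics/f{i}.png'); print(thr,np.round(p,4),round(c,3), 'mod90',round((np.degrees(p[2])+45)%90-45,1))
E
```

```text
area 15762 ((197.25001525878906, 184.25), (142.93495178222656, 121.74769592285156), 18.434947967529297)
110 [ 0.4347 -0.0114  1.266   0.0297  0.0575] 0.046 mod90 -17.5
area 12791 ((194.01377868652344, 185.95413208007812), (113.40663146972656, 124.03850555419922), 16.699243545532227)
110 [ 0.5008 -0.0745 -0.3012  0.0299  0.0429] 0.061 mod90 -17.3
area 15809 ((186.9428253173828, 186.29537963867188), (143.1498260498047, 130.51336669921875), 10.954063415527344)
110 [ 0.5013 -0.2101  1.3173  0.0276  0.0479] 0.072 mod90 -14.5
```

Emit:
servo_tool(deltas=[[-0.074, -0.841, 0.4, 0, 0, 0.078], [-0.074, -0.841, 0.6, 0, 0, 0.078], [-0.074, -0.841, 0.7, 0, 0, 0.078], [-0.074, -0.841, 0.7, 0, 0, 0.078], [-0.074, -0.841, 0.7, 0, 0, 0.078], [-0.074, -0.841, 0.7, 0, 0, 0.078], [-0.074, -0.841, 0.7, 0, 0, 0.078]], grip=-0.4)

```text
clock: 13.75
tcp_pos: [0.5018, -0.2101, 0.1493]
eef_rot: [0.0, 0.134, 0.991, 0.001]
contact_force: [0.5, 0.4, 0.4]
width: 0.0598
grip_force: 0.0
```

Run:
```python
from fit import *
p,Rt=T();print(p,Rt.as_matrix()[:,0],r.read_state()['width'])
snap('wrist','w6'); p,c=fit('w6',.501,-.211,thr=110,show='pics/f6.png');print(np.round(p,4),c,(np.degrees(p[2])+45)%90-45)
s=load('w6'); print(np.array(proj(s,[.501,-.211,.026])))
```

```text
[ 0.50177869 -0.21012998  0.14928166] [-9.64032714e-01  2.65783462e-01 -2.77418821e-04] 0.059785635755645695
area 24438 ((181.0, 186.5), (177.0, 146.0), 90.0)
[ 0.5019 -0.2114  1.3088  0.0303  0.0402] 0.033528046731215455 -15.010274449168776
[273.08697904 208.81522322]
```

Emit:
servo_tool(deltas=[[0, -0.005, 0.25, 0, 0, 0], [0, -0.005, 0.5, 0, 0, 0], [0, -0.005, 0.7, 0, 0, 0], [0, -0.005, 0.8, 0, 0, 0], [0, -0.005, 0.85, 0, 0, 0], [0, -0.005, 0.85, 0, 0, 0]])

```text
clock: 14.3
tcp_pos: [0.5011, -0.2108, 0.0215]
eef_rot: [-0.0, 0.134, 0.991, 0.0]
contact_force: [0.5, -0.5, -0.2]
width: 0.0595
grip_force: 0.0
```

Emit:
servo_tool(deltas=[[0, 0, 0, 0, 0, 0], [0, 0, 0, 0, 0, 0], [0, 0, 0, 0, 0, 0], [0, 0, 0, 0, 0, 0], [0, 0, 0, 0, 0, 0], [0, 0, 0, 0, 0, 0], [0, 0, 0, 0, 0, 0]], grip=1, newtons=40)

```text
clock: 14.88
tcp_pos: [0.5016, -0.2118, 0.0233]
eef_rot: [0.001, 0.134, 0.991, -0.0]
contact_force: [-1.4, 1.8, 9.8]
width: 0.0307
grip_force: 38.8
```

Emit:
servo_tool(deltas=[[0, 0, -0.1, 0, 0, 0], [0, 0, -0.35, 0, 0, 0], [0, 0, -0.65, 0, 0, 0], [0, 0, -0.9, 0, 0, 0], [0, 0, -1, 0, 0, 0], [0, 0, -1, 0, 0, 0], [0, 0, -1, 0, 0, 0]])

```text
clock: 15.47
tcp_pos: [0.5009, -0.212, 0.1729]
eef_rot: [0.001, 0.135, 0.991, -0.0]
contact_force: [-0.2, 0.2, -2.6]
width: 0.0303
grip_force: 40.4
```

Emit:
servo_tool(deltas=[[-0.1, 0.04, -0.1, 0, 0, -0.01], [-0.3, 0.12, -0.2, 0, 0, -0.03], [-0.5, 0.22, -0.2, 0, 0, -0.055], [-0.68, 0.31, -0.2, 0, 0, -0.078], [-0.755, 0.34, -0.2, 0, 0, -0.078], [-0.755, 0.34, -0.2, 0, 0, -0.078], [-0.755, 0.34, -0.2, 0, 0, -0.078], [-0.755, 0.34, -0.2, 0, 0, -0.078]])

```text
clock: 16.13
tcp_pos: [0.6227, -0.193, 0.2011]
eef_rot: [-0.001, 0.013, 1.0, -0.0]
contact_force: [0.2, 0.3, -1.3]
width: 0.0304
grip_force: 40.4
```

Emit:
servo_tool(deltas=[[0, 0, 0.1, 0, 0, 0], [0, 0, 0.2, 0, 0, 0], [0, 0, 0.28, 0, 0, 0], [0, 0, 0.28, 0, 0, 0], [0, 0, 0.28, 0, 0, 0]])

```text
clock: 16.55
tcp_pos: [0.6231, -0.193, 0.1597]
eef_rot: [-0.0, 0.012, 1.0, 0.0]
contact_force: [0.4, -0.5, -1.3]
width: 0.0307
grip_force: 40.4
```

Emit:
servo_tool(deltas=[[0, 0, 0.06, 0, 0, 0], [0, 0, 0.12, 0, 0, 0], [0, 0, 0.18, 0, 0, 0], [0, 0, 0.24, 0, 0, 0], [0, 0, 0.28, 0, 0, 0], [0, 0, 0.3, 0, 0, 0], [0, 0, 0.305, 0, 0, 0], [0, 0, 0.305, 0, 0, 0]])

```text
clock: 17.22
tcp_pos: [0.6235, -0.1927, 0.114]
eef_rot: [0.0, 0.012, 1.0, 0.0]
contact_force: [0.1, 0.0, -1.2]
width: 0.0301
grip_force: 40.4
```

Emit:
servo_tool(deltas=[[0, 0, 0.008, 0, 0, 0], [0, 0, 0.015, 0, 0, 0], [0, 0, 0.015, 0, 0, 0]])

```text
clock: 17.47
tcp_pos: [0.6238, -0.1926, 0.1126]
eef_rot: [0.001, 0.012, 1.0, -0.0]
contact_force: [-2.3, 0.8, 7.7]
width: 0.0304
grip_force: 41.7
```

Emit:
servo_tool(deltas=[[0, 0, -0.004, 0, 0, 0], [0, 0, -0.004, 0, 0, 0], [0, 0, -0.004, 0, 0, 0], [0, 0, -0.004, 0, 0, 0], [0, 0, -0.004, 0, 0, 0]], grip=0)

```text
clock: 17.88
tcp_pos: [0.6235, -0.1927, 0.1123]
eef_rot: [-0.0, 0.012, 1.0, 0.0]
contact_force: [-0.5, 0.1, -0.6]
width: 0.0424
grip_force: 0.0
```

Emit:
servo_tool(deltas=[[0, 0, -0.05, 0, 0, 0], [0, 0, -0.15, 0, 0, 0], [0, 0, -0.3, 0, 0, 0], [0, 0, -0.5, 0, 0, 0], [0, 0, -0.7, 0, 0, 0], [0.3, 0, -0.75, 0, 0, 0], [0.6, 0.1, -0.75, 0, 0, 0], [0.75, 0.3, -0.75, 0, 0, 0], [0.82, 0.5, -0.75, 0, 0, 0.04], [0.82, 0.7, -0.75, 0, 0, 0.087], [0.82, 0.78, -0.75, 0, 0, 0.087], [0.82, 0.78, -0.75, 0, 0, 0.087]])

```text
clock: 18.88
tcp_pos: [0.5036, -0.0695, 0.226]
eef_rot: [0.001, 0.147, 0.989, 0.0]
contact_force: [0.5, 0.2, -0.5]
width: 0.0424
grip_force: 0.0
```

Run:
```python
from fit import *
p,Rt=T();print(p,Rt.as_matrix()[:,0],r.read_state()['width'])
snap('wrist','w7')
for x,y in [(.5005,-.0755),(.435,-.012)]:
  p,c=fit('w7',x,y,thr=110,show='pics/f7.png');print(np.round(p,4),c,(np.degrees(p[2])+45)%90-45)
snap('scene','scene7');snap('side','side7')
```

```text
[ 0.50358092 -0.06954009  0.22603827] [-0.95649715  0.29173844 -0.00136982] 0.042423487082725024
area 14235 ((187.5, 181.0), (132.0, 115.0), 90.0)
[ 0.5005 -0.0745 -0.3197  0.0304  0.0375] 0.03688244149445741 -18.316677017344812
area 16950 ((192.16627502441406, 179.98414611816406), (131.41513061523438, 141.62652587890625), 88.63607025146484)
[ 0.4346 -0.0111  1.3108  0.0288  0.0599] 0.0514090520922289 -14.897738330958262
```

Emit:
servo_tool(deltas=[[0.008, -0.041, 0.25, 0, 0, 0.005], [0.008, -0.041, 0.5, 0, 0, 0.005], [0.008, -0.041, 0.7, 0, 0, 0.005], [0.008, -0.041, 0.7, 0, 0, 0.005], [0.008, -0.041, 0.7, 0, 0, 0.005]], grip=-0.4)

```text
clock: 19.45
tcp_pos: [0.5002, -0.0787, 0.1198]
eef_rot: [-0.001, 0.156, 0.988, 0.0]
contact_force: [0.2, 0.2, 1.8]
width: 0.0598
grip_force: 0.0
```

Emit:
servo_tool(deltas=[[0, 0, 0.22, 0, 0, 0], [0, 0, 0.42, 0, 0, 0], [0, 0, 0.57, 0, 0, 0], [0, 0, 0.64, 0, 0, 0], [0, 0, 0.66, 0, 0, 0], [0, 0, 0.66, 0, 0, 0]])

```text
clock: 19.95
tcp_pos: [0.5013, -0.0786, 0.022]
eef_rot: [0.001, 0.156, 0.988, -0.0]
contact_force: [-0.1, 1.1, 0.1]
width: 0.0595
grip_force: 0.0
```

Emit:
servo_tool(deltas=[[0, 0, 0, 0, 0, 0], [0, 0, 0, 0, 0, 0], [0, 0, 0, 0, 0, 0], [0, 0, 0, 0, 0, 0], [0, 0, 0, 0, 0, 0], [0, 0, 0, 0, 0, 0], [0, 0, 0, 0, 0, 0]], grip=1, newtons=40)

```text
clock: 20.53
tcp_pos: [0.5013, -0.0784, 0.0223]
eef_rot: [0.001, 0.156, 0.988, -0.0]
contact_force: [-1.2, -0.7, 13.2]
width: 0.0328
grip_force: 38.9
```

Emit:
servo_tool(deltas=[[0, 0, -0.1, 0, 0, 0], [0, 0, -0.35, 0, 0, 0], [0, 0, -0.65, 0, 0, 0], [0, 0, -0.9, 0, 0, 0], [0, 0, -1, 0, 0, 0], [0, 0, -1, 0, 0, 0], [0, 0, -1, 0, 0, 0]])

```text
clock: 21.12
tcp_pos: [0.5006, -0.0786, 0.1719]
eef_rot: [0.001, 0.156, 0.988, -0.0]
contact_force: [0.1, -0.7, -1.8]
width: 0.033
grip_force: 40.9
```

Emit:
servo_tool(deltas=[[-0.1, -0.02, -0.1, 0, 0, -0.01], [-0.3, -0.04, -0.2, 0, 0, -0.03], [-0.52, -0.07, -0.2, 0, 0, -0.06], [-0.73, -0.1, -0.2, 0, 0, -0.0916], [-0.87, -0.118, -0.2, 0, 0, -0.0916], [-0.906, -0.118, -0.2, 0, 0, -0.0916], [-0.906, -0.118, -0.2, 0, 0, -0.0916], [-0.906, -0.118, -0.2, 0, 0, -0.0916], [-0.906, -0.118, -0.2, 0, 0, -0.0916]])

```text
clock: 21.87
tcp_pos: [0.6235, -0.1364, 0.2007]
eef_rot: [-0.0, 0.013, 1.0, -0.0]
contact_force: [0.7, 0.2, -1.5]
width: 0.0327
grip_force: 40.8
```

Emit:
servo_tool(deltas=[[0, 0, 0.1, 0, 0, 0], [0, 0, 0.2, 0, 0, 0], [0, 0, 0.28, 0, 0, 0], [0, 0, 0.28, 0, 0, 0], [0, 0, 0.28, 0, 0, 0]])

```text
clock: 22.28
tcp_pos: [0.624, -0.1368, 0.1589]
eef_rot: [-0.0, 0.013, 1.0, 0.0]
contact_force: [0.7, -0.2, -1.4]
width: 0.0329
grip_force: 40.8
```

Emit:
servo_tool(deltas=[[0, 0, 0.06, 0, 0, 0], [0, 0, 0.12, 0, 0, 0], [0, 0, 0.18, 0, 0, 0], [0, 0, 0.23, 0, 0, 0], [0, 0, 0.27, 0, 0, 0], [0, 0, 0.29, 0, 0, 0], [0, 0, 0.305, 0, 0, 0], [0, 0, 0.305, 0, 0, 0]])

```text
clock: 22.95
tcp_pos: [0.6242, -0.1369, 0.1127]
eef_rot: [-0.0, 0.013, 1.0, 0.0]
contact_force: [0.1, -0.4, -1.4]
width: 0.033
grip_force: 40.8
```

Emit:
servo_tool(deltas=[[0, 0, 0.007, 0, 0, 0], [0, 0, 0.013, 0, 0, 0], [0, 0, 0.013, 0, 0, 0]])

```text
clock: 23.2
tcp_pos: [0.6244, -0.137, 0.1119]
eef_rot: [0.0, 0.013, 1.0, -0.0]
contact_force: [-2.3, 0.1, 5.6]
width: 0.0329
grip_force: 41.8
```

Emit:
servo_tool(deltas=[[0, 0, -0.003, 0, 0, 0], [0, 0, -0.003, 0, 0, 0], [0, 0, -0.003, 0, 0, 0], [0, 0, -0.003, 0, 0, 0], [0, 0, -0.003, 0, 0, 0]], grip=0.06)

```text
clock: 23.62
tcp_pos: [0.6243, -0.137, 0.1116]
eef_rot: [0.0, 0.013, 1.0, 0.0]
contact_force: [0.5, 0.2, -0.0]
width: 0.0402
grip_force: 0.0
```

Emit:
servo_tool(deltas=[[0, 0, -0.05, 0, 0, 0], [0, 0, -0.15, 0, 0, 0], [0, 0, -0.3, 0, 0, 0], [0, 0, -0.5, 0, 0, 0], [0, 0, -0.7, 0, 0, 0], [0.3, 0, -0.75, 0, 0, 0], [0.6, 0.1, -0.75, 0, 0, 0], [0.75, 0.3, -0.75, 0, 0, 0], [0.9, 0.5, -0.75, 0, 0, 0], [0.9, 0.7, -0.75, 0, 0, 0], [0.9, 0.8, -0.75, 0, 0, 0]])

```text
clock: 24.53
tcp_pos: [0.4913, -0.0102, 0.2255]
eef_rot: [0.001, 0.011, 1.0, 0.0]
contact_force: [0.5, 0.7, -0.1]
width: 0.0405
grip_force: 0.0
```

Emit:
servo_tool(deltas=[[0.2, 0, 0, 0, 0, 0.04], [0.38, 0, 0, 0, 0, 0.083], [0.38, 0, 0, 0, 0, 0.083], [0.38, 0, 0, 0, 0, 0.083], [0.38, 0, 0, 0, 0, 0.083]], grip=-0.4)

```text
clock: 24.95
tcp_pos: [0.4361, -0.012, 0.2246]
eef_rot: [0.001, 0.142, 0.99, 0.0]
contact_force: [0.6, -0.3, 0.4]
width: 0.0599
grip_force: 0.0
```

Run:
```python
from fit import *
p,Rt=T();print(p,Rt.as_matrix()[:,0],r.read_state()['width'])
snap('wrist','w8')
for x,y in [(.4346,-.0115)]:
  p,c=fit('w8',x,y,thr=110,show='pics/f8.png');print(np.round(p,4),c,(np.degrees(p[2])+45)%90-45)
snap('scene','scene8');snap('side','side8')
```

```text
[ 0.43614074 -0.01203574  0.22459364] [-0.95964591  0.28120876 -0.00116793] 0.05986989867149553
area 14726 ((194.0, 181.0), (134.0, 114.0), 90.0)
[ 0.435  -0.0088  1.2694  0.0308  0.0384] 0.03271213322759714 -17.266432966713268
```

Emit:
servo_tool(deltas=[[0.011, 0.008, 0.25, 0, 0, 0], [0.011, 0.008, 0.5, 0, 0, 0], [0.011, 0.008, 0.7, 0, 0, 0], [0.011, 0.008, 0.7, 0, 0, 0], [0.011, 0.008, 0.7, 0, 0, 0]])

```text
clock: 25.52
tcp_pos: [0.4341, -0.0101, 0.119]
eef_rot: [-0.001, 0.142, 0.99, -0.0]
contact_force: [0.7, -0.6, -0.3]
width: 0.0596
grip_force: 0.0
```

Emit:
servo_tool(deltas=[[0, 0, 0.22, 0, 0, 0], [0, 0, 0.42, 0, 0, 0], [0, 0, 0.57, 0, 0, 0], [0, 0, 0.63, 0, 0, 0], [0, 0, 0.65, 0, 0, 0], [0, 0, 0.65, 0, 0, 0]])

```text
clock: 26.02
tcp_pos: [0.4353, -0.0104, 0.0224]
eef_rot: [0.001, 0.143, 0.99, -0.0]
contact_force: [-0.4, -0.1, 0.1]
width: 0.0596
grip_force: 0.0
```

Emit:
servo_tool(deltas=[[0, 0, 0, 0, 0, 0], [0, 0, 0, 0, 0, 0], [0, 0, 0, 0, 0, 0], [0, 0, 0, 0, 0, 0], [0, 0, 0, 0, 0, 0], [0, 0, 0, 0, 0, 0], [0, 0, 0, 0, 0, 0]], grip=1, newtons=40)

```text
clock: 26.6
tcp_pos: [0.435, -0.0107, 0.0228]
eef_rot: [0.001, 0.143, 0.99, 0.0]
contact_force: [0.2, 0.3, 15.1]
width: 0.0305
grip_force: 38.3
```

Emit:
servo_tool(deltas=[[0, 0, -0.1, 0, 0, 0], [0, 0, -0.35, 0, 0, 0], [0, 0, -0.65, 0, 0, 0], [0, 0, -0.9, 0, 0, 0], [0, 0, -1, 0, 0, 0], [0, 0, -1, 0, 0, 0], [0, 0, -1, 0, 0, 0]])

```text
clock: 27.18
tcp_pos: [0.4344, -0.0111, 0.1728]
eef_rot: [0.001, 0.143, 0.99, 0.0]
contact_force: [0.9, 0.7, -1.8]
width: 0.0302
grip_force: 40.0
```

Emit:
servo_tool(deltas=[[-0.1, 0.04, -0.1, 0, 0, -0.01], [-0.3, 0.12, -0.2, 0, 0, -0.03], [-0.5, 0.22, -0.2, 0, 0, -0.06], [-0.65, 0.28, -0.2, 0, 0, -0.083], [-0.7, 0.3, -0.2, 0, 0, -0.083], [-0.7, 0.3, -0.2, 0, 0, -0.083]])

```text
clock: 27.68
tcp_pos: [0.5484, 0.0033, 0.2]
eef_rot: [-0.001, 0.013, 1.0, 0.0]
contact_force: [-0.8, 0.5, -1.6]
width: 0.0303
grip_force: 40.1
```

Emit:
servo_tool(deltas=[[-0.1, 0.02, 0, 0, 0, 0], [-0.3, 0.04, 0, 0, 0, 0], [-0.45, 0.07, 0, 0, 0, 0], [-0.538, 0.077, 0, 0, 0, 0], [-0.538, 0.077, 0, 0, 0, 0], [-0.538, 0.077, 0.1, 0, 0, 0], [-0.538, 0.077, 0.2, 0, 0, 0], [-0.538, 0.077, 0.28, 0, 0, 0], [-0.538, 0.077, 0.28, 0, 0, 0], [-0.538, 0.077, 0.28, 0, 0, 0]])

```text
clock: 28.52
tcp_pos: [0.628, 0.0124, 0.1594]
eef_rot: [-0.001, 0.013, 1.0, -0.0]
contact_force: [-1.3, 0.5, 0.3]
width: 0.0305
grip_force: 40.1
```

Emit:
servo_tool(deltas=[[0, 0, 0.06, 0, 0, 0], [0, 0, 0.12, 0, 0, 0], [0, 0, 0.18, 0, 0, 0], [0, 0, 0.23, 0, 0, 0], [0, 0, 0.27, 0, 0, 0], [0, 0, 0.29, 0, 0, 0], [0, 0, 0.305, 0, 0, 0], [0, 0, 0.305, 0, 0, 0]])

```text
clock: 29.18
tcp_pos: [0.6285, 0.0125, 0.1135]
eef_rot: [-0.0, 0.013, 1.0, 0.0]
contact_force: [0.7, 0.4, -1.5]
width: 0.0306
grip_force: 40.1
```

Emit:
servo_tool(deltas=[[0, 0, 0.004, 0, 0, 0], [0, 0, 0.008, 0, 0, 0], [0, 0, 0.008, 0, 0, 0]])

```text
clock: 29.43
tcp_pos: [0.6287, 0.0126, 0.1129]
eef_rot: [0.0, 0.013, 1.0, 0.0]
contact_force: [0.8, 0.9, -0.6]
width: 0.0307
grip_force: 40.2
```

Emit:
servo_tool(deltas=[[0, 0, 0.006, 0, 0, 0], [0, 0, 0.006, 0, 0, 0]])

```text
clock: 29.6
tcp_pos: [0.6288, 0.0124, 0.1123]
eef_rot: [0.0, 0.013, 1.0, -0.0]
contact_force: [-1.5, -0.4, 4.7]
width: 0.0305
grip_force: 41.0
```

Emit:
servo_tool(deltas=[[0, 0, -0.003, 0, 0, 0], [0, 0, -0.003, 0, 0, 0], [0, 0, -0.003, 0, 0, 0], [0, 0, -0.003, 0, 0, 0], [0, 0, -0.003, 0, 0, 0]], grip=0)

```text
clock: 30.02
tcp_pos: [0.6286, 0.0125, 0.1122]
eef_rot: [-0.0, 0.013, 1.0, 0.0]
contact_force: [-0.3, -0.3, -0.3]
width: 0.0425
grip_force: 0.0
```

Emit:
servo_tool(deltas=[[0, 0, -0.05, 0, 0, 0], [0, 0, -0.15, 0, 0, 0], [0, 0, -0.3, 0, 0, 0], [0, 0, -0.5, 0, 0, 0], [0, 0, -0.7, 0, 0, 0], [0.3, 0, -0.95, 0, 0, 0], [0.6, -0.1, -0.95, 0, 0, 0], [0.75, -0.3, -0.95, 0, 0, 0], [0.95, -0.5, -0.95, 0, 0, 0], [0.95, -0.7, -0.95, 0, 0, 0], [0.95, -0.95, -0.95, 0, 0, 0]])

```text
clock: 30.93
tcp_pos: [0.4805, -0.1277, 0.256]
eef_rot: [0.0, 0.012, 1.0, -0.001]
contact_force: [1.6, -0.8, 0.3]
width: 0.0427
grip_force: 0.0
```

Emit:
servo_tool(deltas=[[0.1, -0.25, 0, 0, 0, 0.04], [0.2, -0.5, 0, 0, 0, 0.08], [0.2, -0.75, 0, 0, 0, 0.11], [0.2, -0.85, 0, 0, 0, 0.11], [0.2, -0.85, 0, 0, 0, 0.11], [0.2, -0.85, 0, 0, 0, 0.11]], grip=-1)

```text
clock: 31.43
tcp_pos: [0.449, -0.2532, 0.255]
eef_rot: [0.0, 0.185, 0.983, 0.0]
contact_force: [-0.3, 1.3, -0.7]
width: 0.0853
grip_force: 0.0
```

Run:
```python
from fit import *
p,Rt=T();print(p,Rt.as_matrix()[:,0],r.read_state()['width'])
snap('wrist','w9');snap('scene','scene9');snap('side','side9')
a=cv2.imread('pics/w9.png');b=cv2.imread('pics/scene9.png')
f=lambda i,k:cv2.resize(i,None,fx=k,fy=k,interpolation=cv2.INTER_CUBIC)
s=load('w9'); c=proj(s,[.52,-.31,.05]); print('sign px',c)
u,v=int(c[0])-65,int(c[1])-65; u=max(u,0);v=max(v,0)
A=cv2.convertScaleAbs(f(a[v:v+130,u:u+130],4),alpha=1.3); print('crop',u,v,A.shape)
B=f(b[150:240,260:372],2.5); o=np.zeros((520,800,3),np.uint8);o[:A.shape[0],:A.shape[1]]=A;o[:225,520:800]=B;cv2.imwrite('pics/c10.png',o)
```

```text
[ 0.44903267 -0.25316714  0.25500662] [-9.31524585e-01  3.63678320e-01 -1.63917550e-04] 0.08531241041952506
sign px (np.float64(252.72472985292382), np.float64(259.0422037004009))
crop 187 194 (520, 520, 3)
```

View pics/c10.png

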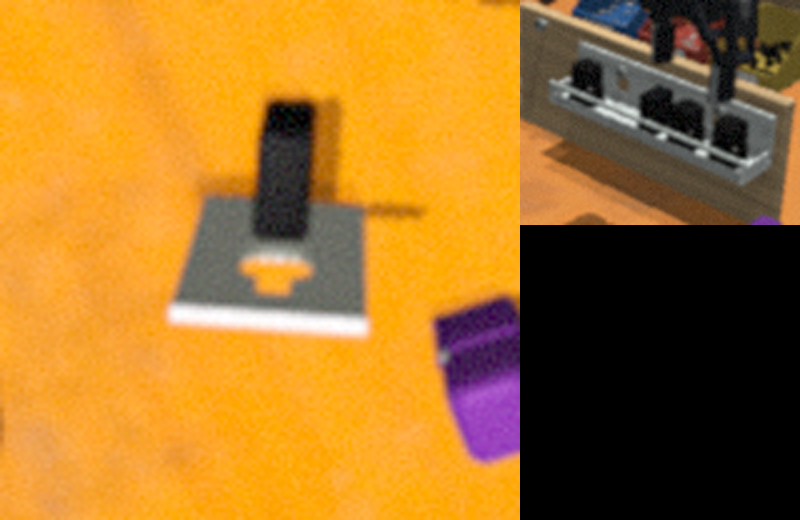

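Run:
```python
from h import *
s=load('w9'); P=lambda u,v,z:at_z(s,187+u/4-.375,194+v/4-.375,z)
L,Q=P(169,324,.084),P(369,336,.084); yaw=np.arctan2(-(Q-L)[0],(Q-L)[1]); f=np.array([np.cos(yaw),np.sin(yaw),0]); M=(L+Q)/2
print('len',np.linalg.norm(L-Q),'yaw',yaw,'M',M,'grip',M-.026*f)
L2,Q2=P(170,307,.084),P(368,320,.084);y2=np.arctan2(-(Q2-L2)[0],(Q2-L2)[1]);print(y2,(L2+Q2)/2,(L2+Q2)/2-.021*f)
print('blk far edge',(P(255,237,.037)+P(306,240,.037))/2,'w',np.linalg.norm(P(255,237,.037)-P(306,240,.037)),'near top edge',(P(264,135,.037)+P(313,137,.037))/2)
p,Rt=T(); x=Rt.as_matrix()[:,0]; print(p,'yaw tool',np.arctan2(x[1],x[0])-np.pi)
```

```text
len 0.05693773730540053 yaw -0.43966373063129593 M [ 0.52635242 -0.30860582  0.084     ] grip [ 0.50282515 -0.2975393   0.084     ]
-0.44561079887293636 [ 0.52155295 -0.30661375  0.084     ] [ 0.50255016 -0.29767541  0.084     ]
blk far edge [ 0.51966688 -0.30527066  0.037     ] w 0.016306699337377464 near top edge [ 0.48854032 -0.28978039  0.037     ]
[ 0.44943691 -0.25189715  0.25503258] yaw tool -0.3695380669372694
```

Emit:
servo_tool(deltas=[[-0.2, -0.07, 0.1, 0, 0, 0.012], [-0.4, -0.14, 0.25, 0, 0, 0.0236], [-0.441, -0.151, 0.45, 0, 0, 0.0236], [-0.441, -0.151, 0.7, 0, 0, 0.0236], [-0.441, -0.151, 0.9, 0, 0, 0.0236], [-0.441, -0.151, 1, 0, 0, 0.0236], [-0.441, -0.151, 1, 0, 0, 0.0236]], grip=-0.18)

```text
clock: 32.17
tcp_pos: [0.5018, -0.2965, 0.1019]
eef_rot: [-0.002, 0.22, 0.975, 0.001]
contact_force: [-0.1, 0.2, -0.8]
width: 0.0505
grip_force: 0.0
```

Emit:
servo_tool(deltas=[[0, 0, 0.12, 0, 0, 0], [0, 0, 0.26, 0, 0, 0], [0, 0, 0.38, 0, 0, 0], [0, 0, 0.47, 0, 0, 0], [0, 0, 0.53, 0, 0, 0], [0, 0, 0.57, 0, 0, 0], [0, 0, 0.595, 0, 0, 0], [0, 0, 0.595, 0, 0, 0], [0, 0, 0.595, 0, 0, 0]])

```text
clock: 32.92
tcp_pos: [0.5029, -0.2981, 0.016]
eef_rot: [0.0, 0.221, 0.975, -0.0]
contact_force: [0.6, 0.0, -0.4]
width: 0.0505
grip_force: 0.0
```

Good, no contact. Grip it.

Emit:
servo_tool(deltas=[[0, 0, 0, 0, 0, 0], [0, 0, 0, 0, 0, 0], [0, 0, 0, 0, 0, 0], [0, 0, 0, 0, 0, 0], [0, 0, 0, 0, 0, 0], [0, 0, 0, 0, 0, 0], [0, 0, 0, 0, 0, 0], [0, 0, 0, 0, 0, 0]], grip=1, newtons=60)

```text
clock: 33.58
tcp_pos: [0.5027, -0.2982, 0.016]
eef_rot: [0.0, 0.221, 0.975, -0.0]
contact_force: [-0.9, -0.3, 7.8]
width: 0.0166
grip_force: 59.6
```

Emit:
servo_tool(deltas=[[0, 0, -0.1, 0, 0, 0], [0, 0, -0.35, 0, 0, 0], [0, 0, -0.65, 0, 0, 0], [0, 0, -0.9, 0, 0, 0], [0, 0, -1, 0, 0, 0], [0, 0, -1, 0, 0, 0], [0, 0, -1, 0, 0, 0]])

```text
clock: 34.17
tcp_pos: [0.5026, -0.2983, 0.166]
eef_rot: [0.0, 0.221, 0.975, -0.0]
contact_force: [0.1, 0.3, -1.6]
width: 0.0167
grip_force: 58.8
```

Emit:
servo_tool(deltas=[[0, 0, -0.2, 0, 0, 0], [0, 0, -0.5, 0, 0, 0], [0, 0, -0.8, 0, 0, 0], [0, 0, -0.8, 0, 0, 0], [0, 0, -0.8, 0, 0, 0]])

```text
clock: 34.58
tcp_pos: [0.5031, -0.2982, 0.2868]
eef_rot: [0.001, 0.221, 0.975, -0.0]
contact_force: [0.0, 0.0, -2.4]
width: 0.0168
grip_force: 58.9
```

Run:
```python
from h import *
p,Rt=T(); x=Rt.as_matrix()[:,0]; print(p,'yaw',np.arctan2(x[1],x[0])-np.pi,Rt.as_matrix()[:,2])
# plan: via A to pre-hang
W=[(p,Rt),((.47,-.17,.30),Rdown(np.pi-.25)),((.48,-.035,.30),Rdown(np.pi-.0255)),((.56,.1153,.25),Rdown(np.pi-.0255)),((.605,.1153,.119),Rdown(np.pi-.0255))]
for a,b in zip(W,W[1:]): print(delta(np.array(a[0]),a[1],b[0],b[1]))
```

```text
[ 0.50310559 -0.29819714  0.2867523 ] yaw -0.44584259120088054 [ 0.00196822 -0.00110588 -0.99999745]
[0.567, 0.676, -0.09, -0.0, 0.001, -0.062]
[0.158, 0.889, 0.0, 0.0, 0.0, -0.071]
[-0.508, 1.015, 0.333, 0.0, 0.0, 0.0]
[-0.3, 0.008, 0.873, 0.0, 0.0, 0.0]
```

Emit:
servo_tool(deltas=[[0.1, 0.12, -0.09, 0, 0, -0.01], [0.3, 0.35, -0.09, 0, 0, -0.035], [0.5, 0.6, -0.09, 0, 0, -0.062], [0.567, 0.676, -0.09, 0, 0, -0.062], [0.567, 0.676, -0.09, 0, 0, -0.062]])

```text
clock: 35.0
tcp_pos: [0.4683, -0.1654, 0.2981]
eef_rot: [-0.001, 0.122, 0.993, 0.001]
contact_force: [0.5, 0.2, 0.4]
width: 0.0164
grip_force: 58.9
```

Emit:
servo_tool(deltas=[[0.05, 0.25, 0, 0, 0, -0.02], [0.1, 0.5, 0, 0, 0, -0.05], [0.158, 0.75, 0, 0, 0, -0.071], [0.158, 0.889, 0, 0, 0, -0.071], [0.158, 0.889, 0, 0, 0, -0.071]])

```text
clock: 35.42
tcp_pos: [0.4797, -0.0307, 0.2978]
eef_rot: [-0.001, 0.011, 1.0, 0.001]
contact_force: [0.1, -0.1, -1.1]
width: 0.0171
grip_force: 59.0
```

Emit:
servo_tool(deltas=[[-0.1, 0.25, 0.05, 0, 0, 0], [-0.25, 0.5, 0.15, 0, 0, 0], [-0.4, 0.75, 0.25, 0, 0, 0], [-0.5, 0.95, 0.333, 0, 0, 0], [-0.508, 1, 0.333, 0, 0, 0], [-0.508, 1, 0.333, 0, 0, 0]])

```text
clock: 35.92
tcp_pos: [0.5596, 0.1156, 0.2461]
eef_rot: [-0.002, 0.012, 1.0, 0.0]
contact_force: [-0.7, -0.0, -0.4]
width: 0.017
grip_force: 59.0
```

Emit:
servo_tool(deltas=[[-0.07, 0.02, 0.2, 0, 0, 0], [-0.14, 0.02, 0.4, 0, 0, 0], [-0.22, 0.02, 0.6, 0, 0, 0], [-0.28, 0.02, 0.8, 0, 0, 0], [-0.3, 0.02, 0.873, 0, 0, 0], [-0.3, 0.02, 0.873, 0, 0, 0], [-0.3, 0.02, 0.873, 0, 0, 0]])

```text
clock: 36.5
tcp_pos: [0.6047, 0.1144, 0.1185]
eef_rot: [-0.0, 0.014, 1.0, 0.0]
contact_force: [0.1, 0.5, -1.1]
width: 0.0166
grip_force: 59.1
```

Run:
```python
from h import *
p,Rt=T(); x=Rt.as_matrix()[:,0]; print(p,'yaw',np.arctan2(x[1],x[0])-np.pi,r.read_state()['contact_force'])
snap('scene','scene10');snap('side','side10');snap('wrist','w10')
```

```text
[0.60470744 0.11436985 0.11854957] yaw -0.028211869611519447 [ 0.05008801  0.52404929 -1.08206669]
```

Emit:
servo_tool(deltas=[[-0.03, 0.004, 0, 0, 0, 0], [-0.06, 0.004, 0, 0, 0, 0], [-0.09, 0.004, 0, 0, 0, 0], [-0.11, 0.004, 0, 0, 0, 0], [-0.13, 0.004, 0, 0, 0, 0], [-0.15, 0.004, 0, 0, 0, 0], [-0.16, 0.004, 0, 0, 0, 0], [-0.16, 0.004, 0, 0, 0, 0]])

```text
clock: 37.32
tcp_pos: [0.6293, 0.1146, 0.1179]
eef_rot: [-0.0, 0.014, 1.0, 0.0]
contact_force: [-0.3, 0.0, -1.0]
width: 0.0171
grip_force: 59.1
```

Emit:
servo_tool(deltas=[[-0.01, 0, 0, 0, 0, 0], [-0.02, 0, 0, 0, 0, 0], [-0.02, 0, 0, 0, 0, 0]])

```text
clock: 37.57
tcp_pos: [0.6323, 0.1146, 0.1181]
eef_rot: [0.0, 0.014, 1.0, 0.0]
contact_force: [0.2, -0.7, -0.5]
width: 0.017
grip_force: 59.1
```

Emit:
servo_tool(deltas=[[-0.007, 0, 0, 0, 0, 0], [-0.014, 0, 0, 0, 0, 0], [-0.014, 0, 0, 0, 0, 0]])

```text
clock: 37.82
tcp_pos: [0.6343, 0.1145, 0.1181]
eef_rot: [0.0, 0.014, 1.0, 0.0]
contact_force: [0.4, -0.3, -0.6]
width: 0.0165
grip_force: 59.1
```

Emit:
servo_tool(deltas=[[-0.007, 0, 0, 0, 0, 0], [-0.014, 0, 0, 0, 0, 0], [-0.014, 0, 0, 0, 0, 0]])

```text
clock: 38.07
tcp_pos: [0.6364, 0.1144, 0.118]
eef_rot: [0.0, 0.014, 1.0, 0.0]
contact_force: [0.2, -0.1, -0.9]
width: 0.0167
grip_force: 59.1
```

Emit:
servo_tool(deltas=[[-0.007, 0, 0, 0, 0, 0], [-0.014, 0, 0, 0, 0, 0], [-0.014, 0, 0, 0, 0, 0]])

```text
clock: 38.32
tcp_pos: [0.6375, 0.1144, 0.118]
eef_rot: [-0.001, 0.014, 1.0, -0.0]
contact_force: [-8.6, -0.9, 3.4]
width: 0.0168
grip_force: 59.9
```

Emit:
servo_tool(deltas=[[-0.005, 0, 0, 0, 0, 0], [-0.01, 0, 0, 0, 0, 0], [-0.01, 0, 0, 0, 0, 0]])

```text
clock: 38.57
tcp_pos: [0.6375, 0.1144, 0.118]
eef_rot: [-0.003, 0.013, 1.0, -0.001]
contact_force: [-22.3, -3.9, 12.2]
width: 0.0168
grip_force: 61.0
```

Emit:
servo_tool(deltas=[[0.015, 0, 0, 0, 0, 0], [0.02, 0, 0, 0, 0, 0], [0.02, 0, 0.02, 0, 0, 0], [0.02, 0, 0.04, 0, 0, 0], [0.02, 0, 0.06, 0, 0, 0], [0.02, 0, 0.08, 0, 0, 0], [0.02, 0, 0.09, 0, 0, 0], [0.02, 0, 0.09, 0, 0, 0]])

```text
clock: 39.23
tcp_pos: [0.6368, 0.1137, 0.1039]
eef_rot: [-0.0, 0.014, 1.0, -0.0]
contact_force: [1.5, -5.9, -4.2]
width: 0.0167
grip_force: 58.9
```

Emit:
servo_tool(deltas=[[0, 0, 0.01, 0, 0, 0], [0, 0, 0.02, 0, 0, 0], [0, 0, 0.03, 0, 0, 0], [0, 0, 0.03, 0, 0, 0]])

```text
clock: 39.57
tcp_pos: [0.6373, 0.1139, 0.1004]
eef_rot: [0.0, 0.014, 1.0, -0.0]
contact_force: [-0.3, -6.6, 7.9]
width: 0.0167
grip_force: 60.6
```

Emit:
servo_tool(deltas=[[0, 0, -0.004, 0, 0, 0], [0, 0, -0.004, 0, 0, 0], [0, 0, -0.004, 0, 0, 0], [0, 0, -0.004, 0, 0, 0], [0, 0, -0.004, 0, 0, 0]], grip=0.1)

```text
clock: 39.98
tcp_pos: [0.6368, 0.1146, 0.1006]
eef_rot: [-0.0, 0.014, 1.0, 0.0]
contact_force: [-0.4, -0.8, 0.1]
width: 0.0386
grip_force: 0.0
```

Emit:
servo_tool(deltas=[[0, 0, -0.05, 0, 0, 0], [0, 0, -0.15, 0, 0, 0], [0, 0, -0.3, 0, 0, 0], [0, 0, -0.5, 0, 0, 0], [0, 0, -0.7, 0, 0, 0], [0.3, 0, -0.95, 0, 0, 0], [0.6, 0, -0.95, 0, 0, 0], [0.8, 0, -0.95, 0, 0, 0], [0.95, 0, -0.95, 0, 0, 0], [0.95, 0, -0.95, 0, 0, 0]])

```text
clock: 40.82
tcp_pos: [0.4903, 0.1185, 0.2447]
eef_rot: [0.0, 0.012, 1.0, -0.001]
contact_force: [0.5, 0.1, 1.1]
width: 0.0383
grip_force: 0.0
```

Run:
```python
from h import *
p,Rt=T(); print(p)
s=snap('scene','scene11');snap('side','side11')
# white sign plate: expected corners if hung (board yaw -.0255, rear lower edge mid)
be=-.0255; Rl=R.from_euler('z',be); o=np.array([.6625,.1138,.085])
e=[proj(s,o+Rl.apply([-.005,y,z])) for y,z in [(.028,.084),(-.028,.084),(-.028,0),(.028,0)]]; print('exp',np.round(e,1).tolist())
im=s['color'].astype(int); e=np.array(e); u0,v0=(e.min(0)-12).astype(int);u1,v1=(e.max(0)+12).astype(int)
sub=im[v0:v1,u0:u1]; m=((sub.max(2)-sub.min(2)<35)&(sub.max(2)>110)).astype(np.uint8)
n,l,st,c=cv2.connectedComponentsWithStats(m); i=1+np.argmax(st[1:,4]); pts=np.argwhere(l==i)[:,::-1]+[u0,v0]
print(st[i],cv2.approxPolyDP(cv2.convexHull(pts.astype(np.int32)),2,True)[:,0].tolist())
for row in m: print(''.join('#' if x else '.' for x in row))
```

```text
[0.49032888 0.11853841 0.24474182]
exp [[260.8, 151.4], [274.0, 156.3], [273.7, 181.2], [260.9, 175.9]]
[  0  33  12  21 152] [[258, 192], [248, 189], [248, 172], [259, 182]]
.....................................
.....................................
.....................................
.....................................
.....................................
.....................................
.....................................
.....................................
.....................................
.....................................
.....................................
.....................................
.....................................
...............##.................#..
..............######.............#...
..................#####..............
....................#####............
.......................#####.........
..................####....##.........
....................##.....##........
.....................##..............
..........................#..........
........................#............
.....................................
.#...........
[... 426 characters left out ...]
................
######...............................
##...................................
#....................................
#...##...............................
#########............................
##########....................##.....
###########..............#..####.....
#.##########............########.....
#....#######............#######......
####....####..............######.....
#######.....................#####....
##########...................######..
############..............#.####..###
############................####....#
############.................##......
...#########.........................
......##.###.........................
........###..........................
```

Run:
```python
from h import *
a,b=[cv2.imread(f'pics/{n}.png')[165:225,275:375].astype(int) for n in('scene10','scene11')]
print('ledge area diff px',(abs(a-b).max(2)>60).sum())
print(r.finish_job())
```

```text
ledge area diff px 0
the job is handed in; nothing more can be done
None
```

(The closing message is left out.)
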